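Pack the microscope optics and latch the case

TASK

Pack the microscope optics away: the long and the short objective stand in each other's wells of the accessory case, so swap them (the long one belongs in the deep well, the short one in the shallow well), and stand every eyepiece that is out on the bench upright in an eyepiece well of its own. Then close the lid without slamming it, hook the claw of the draw latch over its keeper and swing the lever down over centre until it lies flat against the case. Leave the other things on the bench where they are.

Things in the scene. Friction and masses are not known exactly. Their poses are not given: they have to be found in the camera images.
- case: Aluminium accessory case, lid open, fixed to the bench: 190 mm (own x) by 270 mm (own y), rim 110 mm high, walls 6 mm. Origin: centre of its underside. Own -x side: front with the draw latch; own +x side: lid hinge. Inside, a grey tray with six wells, each 56 mm square, its top 108 mm above the bench.
- well_deep (a point): Centre of the floor of the deep well (48 mm deep, at one end of the hinge-side row: case x +42, y +85 mm): the place of the long objective.
- well_shallow (a point): Centre of the floor of the shallow well (18 mm deep, at the other end of the hinge-side row: case x +42, y -85 mm): the place of the short objective.
- well_a (a point): Centre of the floor of one of the four equal eyepiece wells, 30 mm deep (three in the latch-side row, one in the middle of the hinge-side row); case x -42, y -85 mm.
- well_b (a point): Centre of the floor of one of the four equal eyepiece wells, 30 mm deep (three in the latch-side row, one in the middle of the hinge-side row); case x -42, y 0 mm.
- well_c (a point): Centre of the floor of one of the four equal eyepiece wells, 30 mm deep (three in the latch-side row, one in the middle of the hinge-side row); case x -42, y +85 mm.
- long_objective: Long microscope objective, an upright cylinder 108 mm tall: metal barrel 38 mm in diameter, black caps 34 mm in diameter (bottom 16 mm, top 24 mm). 0.24 to 0.39 kg. Origin: centre of its underside, z along its axis. Starts in the shallow well, where it stands too high for the lid.
- short_objective: Short microscope objective, 72 mm tall: metal barrel 38 mm in diameter, black caps 34 mm in diameter (bottom 14 mm, top 24 mm). 0.16 to 0.26 kg. Origin: centre of its underside. Starts in the deep well, with only its top 24 mm above the tray.
- eyepiece1: Eyepiece, a squat cylinder 60 mm tall and 48 mm in diameter (metal foot 47 mm in diameter, 18 mm high; black body; rubber top 45 mm in diameter over the top 15 mm), 0.25 kg, standing on the bench; origin at the centre of its underside. Two to four of them are present.
- eyepiece2: Eyepiece, a squat cylinder 60 mm tall and 48 mm in diameter (metal foot 47 mm in diameter, 18 mm high; black body; rubber top 45 mm in diameter over the top 15 mm), 0.25 kg, standing on the bench; origin at the centre of its underside. Two to four of them are present.
- eyepiece3: Eyepiece, a squat cylinder 60 mm tall and 48 mm in diameter (metal foot 47 mm in diameter, 18 mm high; black body; rubber top 45 mm in diameter over the top 15 mm), 0.25 kg, standing on the bench; origin at the centre of its underside. Two to four of them are present.
- lid (a joint): Lid angle: 0 shut, 1.9 fully open, 1.57 to 1.75 at the start. Hinge axis along case y at case x +95 mm, 110 mm high. A stiff hinge: it stays where left and needs 0.2 to 1.3 N m to swing. The lid is 190 mm from hinge to front edge, 76 mm deep with a flat outer plate; shut, its top is 186 mm above the bench, its ceiling 72 mm above the tray.
- keeper (a point): Seat of the keeper, a steel hook at the middle of the lid's front wall: a shelf 18 mm wide with an upturned lip. The seat lies in the channel between lip and wall, 6 mm out from the wall; the lip's top is 4 mm above it. Lid shut: seat 139 mm above the bench, x pointing into the case.
- lever (a joint): Latch lever: 0 closed, hanging down along the case front; pi/2 straight out; 2.4 out and up. Starts at 1.5 to 2.1; friction holds it (0.09 N m). Pivot axis along case y at case x -113, y 0, z 92 mm; 62 mm long, 4 mm thick, outer half 34 mm wide. Claw hooked: a spring pulls against it below 1.0, over centre at 0.25, then it pulls itself shut; 2 to 5 N at the tip close it.
- yoke (a joint): Claw yoke relative to the lever; it turns on a pin in the lever 20 mm from the pivot towards the tip. 0 as when latched, growing as the claw swings outwards to its stop at 2.7, where it starts. Its lean outwards from vertical is yoke - lever - 0.18. It turns freely: leaning towards the lid it falls against the lid's front wall, leaning outwards it falls back.
- claw_bar (a point): Middle of the claw's cross-bar (4 mm thick steel), held by two side arms 64.5 mm from the yoke's pin (a spring lets them stretch 4 mm). Hooked, it lies in the keeper's channel behind the lip, an arm on each side of the keeper. The lever must stand at 1.45 or more for the bar to pass over the lip.
- claw_tab (a point): Centre of the claw's finger tab, a steel plate 36 mm wide (along case y), 14 mm high, 5 mm thick, 8 mm farther from the pin than the bar: the place to take the claw, by its two ends.
- cleaner: Bystander: clear bottle of lens cleaner, 42 mm diameter, 115 mm tall, among the eyepieces.
- lens_mount: Bystander: round lens holder on a post with a base, 125 mm tall.
- blower: Bystander: rubber air blower standing upright, 54 mm diameter, 105 mm tall.
- driver: Bystander: screwdriver, 190 mm long.
- slide_box: Bystander: white flat box, 100 by 85 by 30 mm.
- eyepiece4: Eyepiece, a squat cylinder 60 mm tall and 48 mm in diameter (metal foot 47 mm in diameter, 18 mm high; black body; rubber top 45 mm in diameter over the top 15 mm), 0.25 kg, standing on the bench; origin at the centre of its underside. Two to four of them are present.
- well_d (a point): Centre of the floor of one of the four equal eyepiece wells, 30 mm deep (three in the latch-side row, one in the middle of the hinge-side row); case x +42, y 0 mm.
There are look-alikes about, which are no part of the job. Leave any purple look-alike of the short_objective alone. What is shaped like the eyepiece2 but purple is not meant.

How it is judged (in metres and radians):
On the way, in this order (a step that is already met when the one before it is completed fails the run):
1. the long objective stands in the deep well, the short one in the shallow well and every eyepiece in an eyepiece well (distance between long_objective and well_deep below 0.015 m and angle between each of long_objective, short_objective's own z axis and vertical below 0.15 rad and distance between short_objective and well_shallow below 0.015 m and ((distance between eyepiece1 and well_a below 0.015 m and angle between eyepiece1's own z axis and vertical below 0.15 rad) or (distance between eyepiece1 and well_b below 0.015 m and angle between eyepiece1's own z axis and vertical below 0.15 rad) or (distance between eyepiece1 and well_c below 0.015 m and angle between eyepiece1's own z axis and vertical below 0.15 rad) or (distance between eyepiece1 and well_d below 0.015 m and angle between eyepiece1's own z axis and vertical below 0.15 rad)) and ((distance between eyepiece2 and well_a below 0.015 m and angle between eyepiece2's own z axis and vertical below 0.15 rad) or (distance between eyepiece2 and well_b below 0.015 m and angle between eyepiece2's own z axis and vertical below 0.15 rad) or (distance between eyepiece2 and well_c below 0.015 m and angle between eyepiece2's own z axis and vertical below 0.15 rad) or (distance between eyepiece2 and well_d below 0.015 m and angle between eyepiece2's own z axis and vertical below 0.15 rad)) and ((distance between eyepiece3 and well_a below 0.015 m and angle between eyepiece3's own z axis and vertical below 0.15 rad) or (distance between eyepiece3 and well_b below 0.015 m and angle between eyepiece3's own z axis and vertical below 0.15 rad) or (distance between eyepiece3 and well_c below 0.015 m and angle between eyepiece3's own z axis and vertical below 0.15 rad) or (distance between eyepiece3 and well_d below 0.015 m and angle between eyepiece3's own z axis and vertical below 0.15 rad)) and ((distance between eyepiece4 and well_a below 0.015 m and angle between eyepiece4's own z axis and vertical below 0.15 rad) or (distance between eyepiece4 and well_b below 0.015 m and angle between eyepiece4's own z axis and vertical below 0.15 rad) or (distance between eyepiece4 and well_c below 0.015 m and angle between eyepiece4's own z axis and vertical below 0.15 rad) or (distance between eyepiece4 and well_d below 0.015 m and angle between eyepiece4's own z axis and vertical below 0.15 rad))), for 0.2 s.
2. the lid is shut (value of joint lid below 0.03 rad), for 0.2 s.
3. the claw's bar is over the keeper (distance between claw_bar and keeper below 0.018 m), for 0.1 s.
4. the lever is down, with the claw seated on the keeper (value of joint lever below 0.06 rad and distance between claw_bar and keeper below 0.007 m), for 0.2 s.
At the end, for the whole second after the job is handed in: Objectives and eyepieces upright (0.15 rad) within 15 mm of their wells' floor centres: long in deep, short in shallow, each eyepiece in an eyepiece well; lid under 0.02 rad, lever under 0.06 rad, claw bar within 7 mm of the keeper's seat (all of step 1 and all of step 4 and value of joint lid below 0.02 rad and x of claw_bar in the frame of keeper above -0.004 m); the robot touches nothing.
It fails at once if a bystander is moved more than 50 mm (distance of any of cleaner, lens_mount, blower, driver, slide_box from where it was at the start of the episode above 0.05 m).
It fails at once if the lid is slammed (faster than 3 rad/s) (velocity of joint lid below -3 rad/s).
Of eyepiece1, eyepiece2, eyepiece3, eyepiece4 only 2 to 4 are there at a start; the rules pass over those that are not, and their reading is None.
At some moment in a run one of eyepiece1, eyepiece2, eyepiece3, eyepiece4 may be knocked a few centimetres aside while the robot is not near it.
Once in a run the grip may slacken for a moment while it holds something.
It also fails if it takes over 210 s, if anything falls off the work surface, if the arm or the gripper's body presses on something with over 40 N, if the wrist force passes 120 N, or if a joint passes its speed limit or range.

ROBOT

A 7-joint arm with a two-finger parallel gripper is mounted at the origin on the work surface. World frame = base frame: x ahead of the robot, y to its left, z up, the work surface at z = 0. Lengths are in mm, angles in rad, forces in N, time in s.
With the tool pointing down it reaches from about 400 to 875 mm from the base axis. Payload 4.4 kg.
Tool frame: the origin (TCP) lies at the very end of the fingers, on their centre line; the grasp point (between the pads) lies ctrl.grip_depth behind it (ctrl.grip_depth is the distance from the TCP to the grasp point, in mm); y points along the fingers, x is the direction in which the jaws open and shut, and the axes are right-handed (so a half turn about y gives the same grasp; the last joint's range is limited). The gripper opens to 85 mm and grips with 20 to 120 N. Pads are 22 mm wide; open, the fingers measure 114 mm over their backs; the gripper's body (76 mm by 85 mm) begins 54 mm behind the grasp point. The pads swing forward as they close: fully open they stand 13 mm farther back than shut.
Start: joints at [1.199, 0.628, 0.038, 1.517, -0.027, 0.996, -0.02], TCP at [195.714, -619.85, 231.313] pointing down, gripper open.
Joint ranges: [-3.06, 3.06], [-0.37, 2.12], [-1.25, 1.32], [0.18, 2.47], [-1.1, 4.24], [0.23, 1.98], [-2.94, 2.94]. Speed limits (rad/s): [2.57, 2.57, 3.14, 3.14, 3.14, 3.14, 3.14].

INTERFACE

Orientations are given as [roll, pitch, yaw] about the fixed x, y, z axes, in that order (R = Rz(yaw) Ry(pitch) Rx(roll)).
In Python, from cell import ctrl gives the robot as it stands.
- The arm moves only by the tool apply_moves, never from a script. Its argument "motion" is a list of rows, each a list of 5 numbers: the shift along the tool's x, y, z in cm, then the turn about the tool's y in rad, then the finger opening in cm, from 0 to 8.54. In form: [[tx, ty, tz, roll, hand], ...]. A call has 1 to 20 rows; each row is the pose to reach, as a shift and turn from the pose commanded when the call began, along the tool's axes at that moment; what a row does not reach only later rows make up. A row lasts 1/8 s, in which the tool goes at most 62.5 mm and 10.7 degrees, less where a joint would pass 70% of its speed; a pose out of reach is approached as far as the arm can. A call with a gripper value outside its range is refused whole. The fingers move at their own pace and stop on an object; the grip force is fixed at half the most. Time passes only in rows, so rows that repeat a pose let the fingers close. It gives the time, the measured TCP pose, the force and the opening at its end, in the units of the state.
- ctrl.read_state(): the state, without advancing time (a new reading comes with each control period).
- ctrl.get_image(name): name is "scene" or "top" or "wrist"; returns a dict with "image" (480x640x3 uint8, red, green, blue), "vfov" (degrees; the focal length in pixels is half the picture's height over the tangent of half this angle, whatever the lens; pixels are square), "cx", "cy" (the principal point, pixels), "k1" (the pictures are not rectified: a ray, as slopes to the right and down, at radius r is drawn at 1 + k1 r^2 times it, then the intrinsics apply), "extrinsics" (4x4, takes a point from world to camera coordinates); the wrist camera has in their place "tool_from_camera" (4x4, takes a point from camera to tool coordinates, whose origin is the TCP and whose axes are the tool frame's). Camera axes: x right, y up, looking along -z (the intrinsics and any distortion apply to the point x, -y, -z); pixel columns grow to the right and rows downward; lengths in mm; the calibration is good to about 2 mm. A picture is of the moment at which its call begins: read the wrist's pose just before it. There is no depth.
- ctrl.finish_job(): hands the job in, once; it reports no verdict.
Trained networks look in a picture, given as the dict that the camera call returned (one of the last four; its "shot" number tells which), for a name from the list of things; names that differ only in an ending like _2 or _b are one class to them, and where a whole thing is asked for, a point or a joint stands for the part that bears it (a point fixed in the world has none). Each returns a list of dicts, best first, with "confidence" (0 to 1); they miss things now and then, are a little off and sometimes report something else, mostly with a low value. They report only what shows in the picture. A call takes as long as a camera call. They do not tell look-alikes from the thing itself.
- ctrl.search_frame(picture, query): "location" ([x, y, z] in mm, in world coordinates, good to about 4 mm: the middle of the surface that is visible of it).
- ctrl.mark_of(picture, query): "location" ([x, y, z] in mm, in world coordinates, good to about 4 mm: a listed point, or the origin of a listed thing).
The state is a dict: "clock": time; "qpos": joint angles; "qd": joint speeds; "tau": joint torques, N m; "eef_pos": TCP position; "tool_rot": TCP orientation; "force": force on the tool from outside, world axes, zero at the start; "torque": the same for the moment, N m; "width": finger opening in mm.
Only numpy, scipy, OpenCV 4.12 (cv2) and the standard library are available. Lean on these libraries where they do the work, as an engineer would, in place of code of your own. Each camera call takes 0.05 s, during which the arm holds its last target.

## Working session

There is one attempt and no reset: what is moved stays moved. The work goes in short steps, Python scripts to look and compute and a tool call to move; the robot and the scene stay as the last step left them, time stands still between calls to the robot, and variables do not carry over. Pictures are saved under pics/ and viewed, and the job is handed in when it is done.

Besides the shell and the picture viewer there is one more tool, called after "Request:" as name(argument=value, ...), one argument or row to a line, values as JSON. apply_moves: Moves the arm, as the interface text tells. Its arguments: {"type":"object","properties":{"motion":{"type":"array","items":{"type":"array","items":{"type":"number"}}}},"required":["motion"]}

```bash
ls; mkdir -p pics; cat > h.py <<'E'
import numpy as np, cv2
from cell import ctrl
def save(d,name): cv2.imwrite('pics/'+name,cv2.cvtColor(d['image'],cv2.COLOR_RGB2BGR))
E
python3 - <<'E'
from h import *
s=ctrl.read_state(); print(s, ctrl.grip_depth)
for n in ['scene','top','wrist']:
    d=ctrl.get_image(n); save(d,n+'0.png')
    print(n,{k:v for k,v in d.items() if k!='image'})
    for q in ['case','long_objective','short_objective','eyepiece1','keeper','claw_tab','cleaner','lens_mount','blower','driver','slide_box','well_deep','well_shallow','well_a']:
        print(q,[(np.round(r['location']).tolist(),round(r['confidence'],2)) for r in ctrl.mark_of(d,q)])
E
```

```text
pics
{'clock': 0.0, 'qpos': array([ 1.19919594,  0.62931447,  0.03844679,  1.51837862, -0.02699989,
        0.99627264, -0.01996721]), 'qd': array([-0.00101083, -0.00048655,  0.00064178,  0.00175424, -0.0007357 ,
        0.00010802, -0.00034824]), 'tau': array([ 1.67958606e-03, -5.63402832e+01,  1.22570794e+00, -1.93450159e+01,
        1.07567574e-02,  1.03239011e-02, -6.04616091e-06]), 'eef_pos': array([ 195.52536642, -619.2460285 ,  230.40628527]), 'tool_rot': array([-1.57082212,  0.00185478, -1.26496727]), 'force': array([ 0.28429597,  0.66988905, -0.73017252]), 'torque': array([ 0.01801665, -0.03221704,  0.05363753]), 'width': 85.41061278104965} 18.700000000000003
scene {'vfov': 43.26555422384166, 'cx': 315.20147015415586, 'cy': 242.68695307380733, 'k1': 0.011021816066277395, 'extrinsics': array([[-5.03779753e-01,  8.63788017e-01,  8.73056065e-03,
         2.91831505e+02],
       [-6.15146839e-01, -3.65825828e-01,  6.98402341e-01,
         2.54035056e+02],
       [ 6.06465438e-01,  3.46470382e-01,  7.15652114e-01,
        -1.70820594e+03],
       [ 0.00000000e+00,  0.00000000e+00
[... 2063 characters left out ...]
], 0.65), ([632.0, 152.0, 78.0], 0.64)]
wrist {'vfov': 60.75317600369011, 'cx': 321.5648726067846, 'cy': 244.765309870174, 'k1': 0.012440958653778832, 'tool_from_camera': array([[ 9.99999877e-01,  7.71195412e-05,  4.89427809e-04,
        -3.00925085e-01],
       [ 4.41354237e-04,  3.10234905e-01, -9.50659828e-01,
        -1.43209097e+02],
       [-2.25152040e-04,  9.50659927e-01,  3.10234833e-01,
         7.94159135e+01],
       [ 0.00000000e+00,  0.00000000e+00,  0.00000000e+00,
         1.00000000e+00]]), 'shot': 3}
case []
long_objective []
short_objective []
eyepiece1 []
keeper []
claw_tab []
cleaner []
lens_mount []
blower []
driver []
slide_box []
well_deep []
well_shallow []
well_a []
```

View pics/scene0.png

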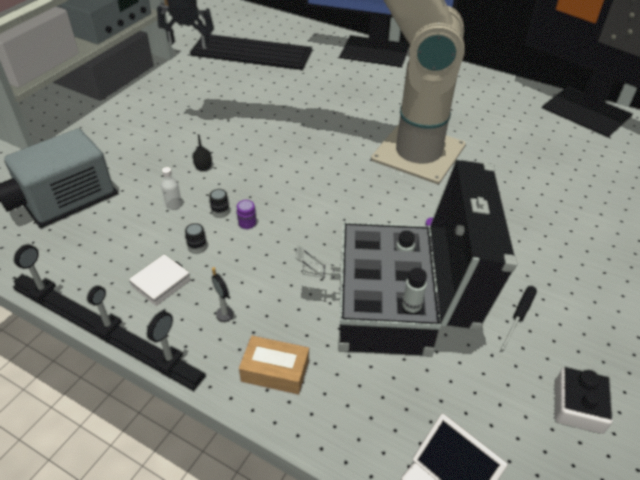

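View pics/top0.png

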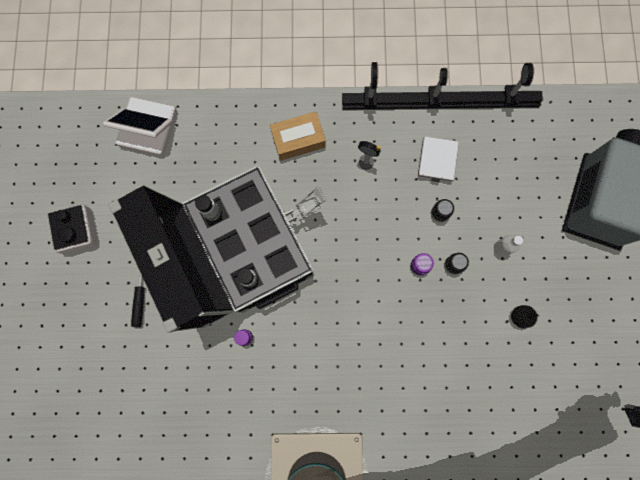

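View pics/wrist0.png

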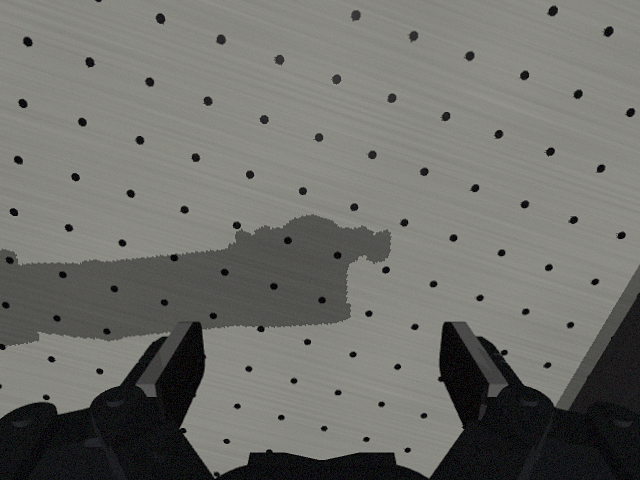

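```bash
cat >> h.py <<'E'
from scipy.spatial.transform import Rotation as Ro
def euler(r): return Ro.from_euler('xyz',r)
def to_tool(targets, s=None):
    """targets: list of (x,y,z,yaw) world -> prints shifts in cm, roll"""
    s=s or ctrl.read_state(); R=euler(s['tool_rot']).as_matrix(); p=s['eef_pos']
    yaw0=np.arctan2(R[1,0],R[0,0])
    prev=np.zeros(3);pr=0
    for t in targets:
        d=R.T@(np.array(t[:3])-p)/10
        ro=-(t[3]-yaw0); ro=(ro+np.pi)%(2*np.pi)-np.pi
        n=max(np.linalg.norm(d-prev)/6.25, abs(ro-pr)/np.radians(10.7))
        print('[%.2f, %.2f, %.2f, %.3f]  rows>=%.1f'%(*d,ro,n)); prev=d;pr=ro
def cam_wrist(d,s):
    """world->camera 4x4 for wrist"""
    T=np.eye(4);T[:3,:3]=euler(s['tool_rot']).as_matrix();T[:3,3]=s['eef_pos']
    return np.linalg.inv(T@d['tool_from_camera'])
def shot(n):
    s=ctrl.read_state(); d=ctrl.get_image(n)
    d['E']=cam_wrist(d,s) if n=='wrist' else d['extrinsics']
    return d
def proj(d,P):
    P=np.atleast_2d(P); c=(d['E'][:3,:3]@P.T).T+d['E'][:3,3]
    x=c[:,0]/-c[:,2]; y=-c[:,1]/-c[:,2]
    f=240/np.tan(np.radians(d['vfov']/2)); k=1+d['k1']*(x*x+y*y)
    return np.c_[d['cx']+f*x*k, d['cy']+f*y*k]
def ray(d,u,v):
    f=240/np.tan(np.radians(d['vfov']/2)); x=(u-d['cx'])/f;y=(v-d['cy'])/f
    xx,yy=x,y
    for _ in range(8):
        k=1+d['k1']*(xx*xx+yy*yy); xx,yy=x/k,y/k
    Ei=np.linalg.inv(d['E']); return Ei[:3,3], Ei[:3,:3]@np.array([xx,-yy,-1])
def atz(d,u,v,z):
    o,r=ray(d,u,v); return o+r*(z-o[2])/r[2]
def case2w(C,p):
    """C=(x,y,theta) ; p Nx3 case coords"""
    p=np.atleast_2d(p); c,s=np.cos(C[2]),np.sin(C[2])
    return np.c_[C[0]+c*p[:,0]-s*p[:,1], C[1]+s*p[:,0]+c*p[:,1], p[:,2]]
WELLS=dict(deep=(42,85,60),shallow=(42,-85,90),a=(-42,-85,78),b=(-42,0,78),c=(-42,85,78),d=(42,0,78))
def overlay(d,C,name):
    im=cv2.cvtColor(d['image'],cv2.COLOR_RGB2BGR).copy()
    for k,w in WELLS.items():
        q=[(w[0]+a*28,w[1]+b*28,108) for a,b in((-1,-1),(1,-1),(1,1),(-1,1))]
        cv2.polylines(im,[np.round(proj(d,case2w(C,q))).astype(int)],True,(0,255,0) if k!='deep' else (0,0,255),1)
    q=[(a*95,b*135,110) for a,b in((-1,-1),(1,-1),(1,1),(-1,1))]
    cv2.polylines(im,[np.round(proj(d,case2w(C,q))).astype(int)],True,(255,255,0),1)
    cv2.imwrite('pics/'+name,im)
E
python3 - <<'E'
from h import *
from scipy.optimize import least_squares
C=np.array([541,152,np.radians(118.4)])
for n in ['scene','top']:
    overlay(shot(n),C,n+'1.png')
to_tool([(300,-450,400,-1.265),(576,171,330,-1.075)])
E
```

```text
[-13.06, -16.87, 15.06, -0.000]  rows>=4.2
[-63.97, -9.87, 60.07, -0.190]  rows>=10.9
```

View pics/top1.png

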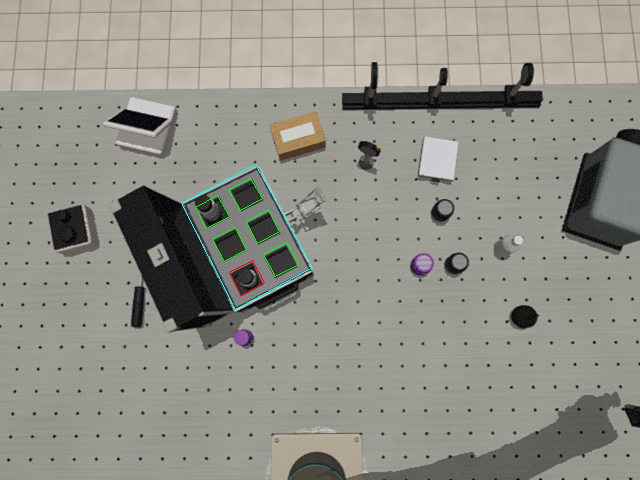

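Request:
apply_moves(
  motion=[
    [-13, -17, 15, 0, 6],
    [-13, -17, 15, 0, 6],
    [-13, -17, 15, 0, 6],
    [-13, -17, 15, 0, 6],
    [-64, -10, 60, -0.19, 6],
    [-64, -10, 60, -0.19, 6],
    [-64, -10, 60, -0.19, 6],
    [-64, -10, 60, -0.19, 6],
    [-64, -10, 60, -0.19, 6],
    [-64, -10, 60, -0.19, 6],
    [-64, -10, 60, -0.19, 6],
    [-64, -10, 60, -0.19, 6],
    [-64, -10, 60, -0.19, 6],
    [-64, -10, 60, -0.19, 6],
    [-64, -10, 60, -0.19, 6],
    [-64, -10, 60, -0.19, 6],
    [-64, -10, 60, -0.19, 6],
    [-64, -10, 60, -0.19, 6],
    [-64, -10, 60, -0.19, 6],
    [-64, -10, 60, -0.19, 6],
  ],
)

```text
clock: 4.85
eef_pos: [575.3, 170.1, 331.7]
tool_rot: [-1.57, -0.0, -1.076]
force: [-0.2, 0.3, 0.5]
width: 60.0
```

```bash
python3 - <<'E'
from h import *
C=np.array([541,152,np.radians(118.4)])
d=shot('wrist'); save(d,'w2.png'); overlay(d,C,'w2o.png')
for q in ['well_a','well_deep','well_shallow','short_objective','long_objective','claw_tab','keeper']:
    print(q,[(np.round(r['location']).tolist(),round(r['confidence'],2)) for r in ctrl.mark_of(d,q)])
for k,w in WELLS.items(): print(k,np.round(case2w(C,w)).tolist())
print(ctrl.read_state()['qpos'])
E
```

```text
well_a [([485.0, 72.0, 79.0], 0.89), ([556.0, 115.0, 78.0], 0.73), ([518.0, 184.0, 78.0], 0.62), ([630.0, 150.0, 76.0], 0.59)]
well_deep []
well_shallow []
short_objective [([450.0, 147.0, 59.0], 0.76)]
long_objective [([599.0, 228.0, 87.0], 0.66), ([620.0, -6.0, 144.0], 0.44), ([518.0, 186.0, 76.0], 0.26)]
claw_tab [([621.0, -14.0, 149.0], 0.74), ([620.0, -5.0, 138.0], 0.35)]
keeper [([470.0, 287.0, 298.0], 0.81), ([536.0, 154.0, -0.0], 0.33), ([518.0, 186.0, 79.0], 0.22)]
deep [[446.0, 149.0, 60.0]]
shallow [[596.0, 229.0, 90.0]]
a [[636.0, 155.0, 78.0]]
b [[561.0, 115.0, 78.0]]
c [[486.0, 75.0, 78.0]]
d [[521.0, 189.0, 78.0]]
[-0.1355168   0.47826351 -0.31718797  1.51820666  0.15649312  1.17012842
 -1.55557617]
```

View pics/w2o.png

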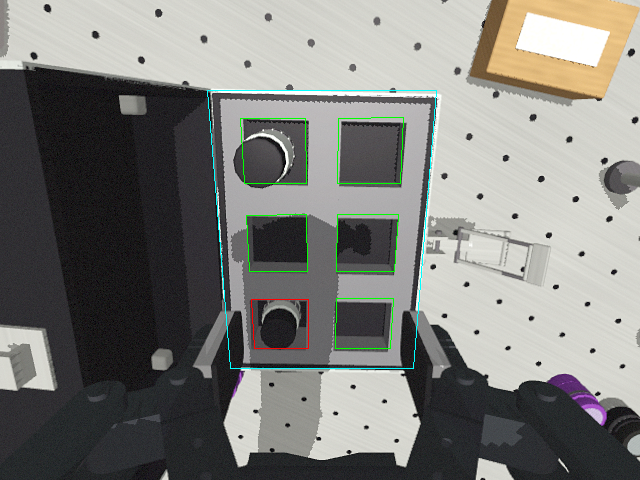

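```bash
python3 - <<'E'
import cv2
a=cv2.imread('pics/w2.png')[85:380,205:445]; b=cv2.imread('pics/w2o.png')[85:380,205:445]
import numpy as np
im=np.hstack([a,b]); cv2.imwrite('pics/w2z.png',cv2.resize(im,None,fx=1.65,fy=1.95,interpolation=cv2.INTER_LANCZOS4))
E
```

```text
(no output)
```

View pics/w2z.png

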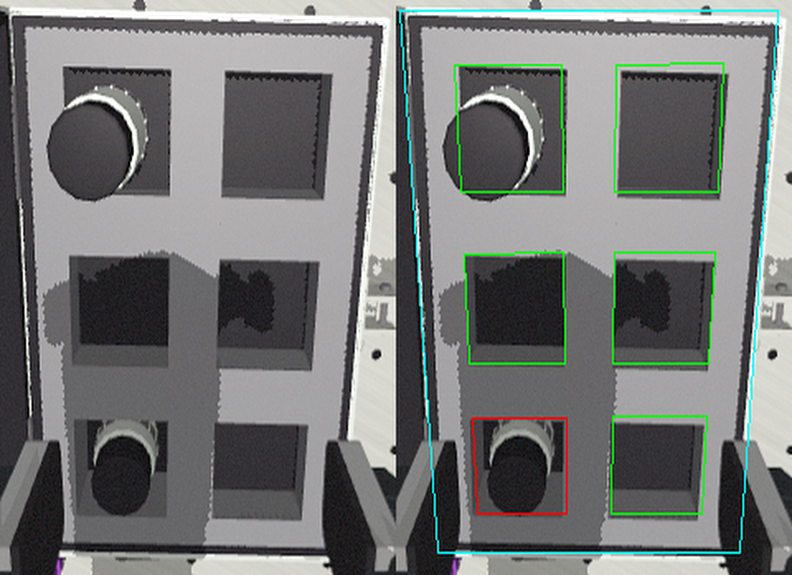

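```bash
python3 - <<'E'
from h import *
from scipy.optimize import least_squares
d=shot('wrist')
cl=dict(a=[(224,70),(332,73),(326,199),(222,196)],b=[(219,259),(319,262),(313,370),(217,366)],c=[(216,423),(307,425),(302,520),(214,517)],d=[(69,255),(169,257),(169,367),(74,364)])
off=[(1,-1),(-1,-1),(-1,1),(1,1)]
P=[];U=[]
for k,v in cl.items():
    for (u,w),(a,b) in zip(v,off):
        U.append((205+(u+.5)/1.65-.5,85+(w+.5)/1.95-.5)); P.append((WELLS[k][0]+28*a,WELLS[k][1]+28*b,108))
U=np.array(U)
f=lambda c:(proj(d,case2w([c[0],c[1],c[2]/100],P))-U).ravel()
r=least_squares(f,[541,152,206.6],loss='soft_l1'); print(r.x,np.degrees(r.x[2]/100),np.abs(r.fun).mean())
C=[r.x[0],r.x[1],r.x[2]/100]; print(C)
overlay(d,C,'w3o.png')
for n in ['top','scene']:
  e=shot(n); overlay(e,C,n+'3.png')
b=cv2.imread('pics/w3o.png')[85:380,205:445]
t=cv2.imread('pics/top3.png')[150:320,170:330]
cv2.imwrite('pics/z3.png',np.hstack([cv2.resize(b,(395,575),interpolation=4),cv2.resize(t,(400,575*170*160//160//170),interpolation=4)]))
E
```

```text
[539.12748925 151.50421616 204.7662395 ] 117.32241310317964 0.45649098125575316
[np.float64(539.1274892484543), np.float64(151.5042161643591), np.float64(2.0476623950354225)]
```

View pics/z3.png

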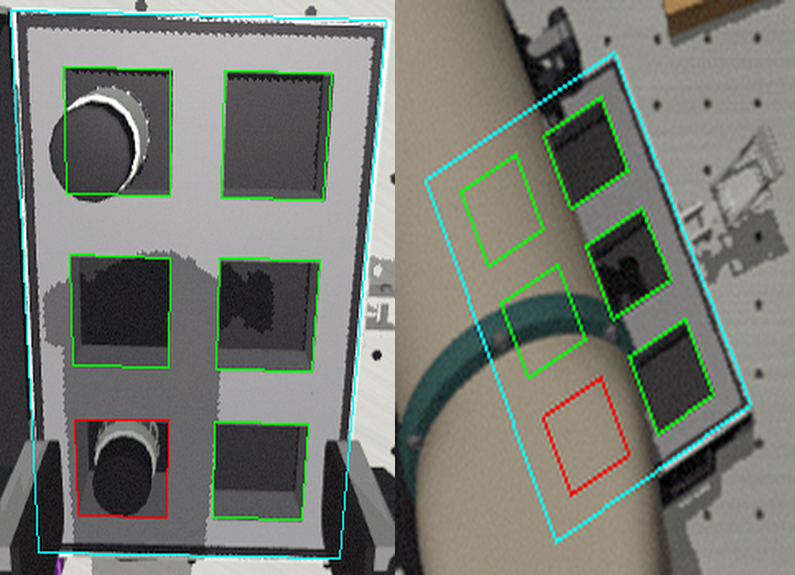

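```bash
cat >> h.py <<'E'
C=(539.13,151.5,2.0477)
YX=C[2]-np.pi   # yaw with jaws along case x, camera toward case -y
def inv(p):
    c,s=np.cos(C[2]),np.sin(C[2]);dx,dy=p[0]-C[0],p[1]-C[1]; return c*dx+s*dy,-s*dx+c*dy
E
python3 - <<'E'
from h import *
d=shot('wrist')
for (u,v,z) in [(122,483,132),(92,150,198)]:
    p=atz(d,205+u/1.65,85+v/1.95,z); print(np.round(p),np.round(inv(p),1))
for k,w in WELLS.items(): print(k,np.round(case2w(C,w),1).tolist())
E
```

```text
[450. 150. 132.] [39.4 79.4]
[597. 230. 198.] [ 42.7 -87.6]
deep [[444.3, 149.8, 60.0]]
shallow [[595.4, 227.8, 90.0]]
a [[633.9, 153.2, 78.0]]
b [[558.4, 114.2, 78.0]]
c [[482.9, 75.2, 78.0]]
d [[519.9, 188.8, 78.0]]
```

```bash
python3 - <<'E'
from h import *
to_tool([(449,150,200,YX),(449,150,110,YX),(449,150,200,YX),(558.4,114.2,200,YX),(558.4,114.2,128,YX)])
E
```

```text
[-4.15, 13.13, -12.11, 0.019]  rows>=2.9
[-4.15, 22.13, -12.11, 0.019]  rows>=1.4
[-4.15, 13.13, -12.11, 0.019]  rows>=1.4
[4.21, 13.13, -4.19, 0.019]  rows>=1.8
[4.21, 20.33, -4.19, 0.019]  rows>=1.2
```

Request:
apply_moves(
  motion=[
    [-4.15, 13.1, -12.1, 0.02, 5.6],
    [-4.15, 13.1, -12.1, 0.02, 5.6],
    [-4.15, 13.1, -12.1, 0.02, 5.6],
    [-4.15, 13.1, -12.1, 0.02, 5.6],
    [-4.15, 13.1, -12.1, 0.02, 5.6],
    [-4.15, 17.6, -12.1, 0.02, 5.6],
    [-4.15, 20, -12.1, 0.02, 5.6],
    [-4.15, 22.1, -12.1, 0.02, 5.6],
    [-4.15, 22.1, -12.1, 0.02, 5.6],
    [-4.15, 22.1, -12.1, 0.02, 5.6],
    [-4.15, 22.1, -12.1, 0.02, 2.5],
    [-4.15, 22.1, -12.1, 0.02, 2.5],
    [-4.15, 22.1, -12.1, 0.02, 2.5],
    [-4.15, 22.1, -12.1, 0.02, 2.5],
    [-4.15, 22.1, -12.1, 0.02, 2.5],
  ],
)

```text
clock: 7.32
eef_pos: [450.2, 150.3, 111.6]
tool_rot: [-1.568, -0.001, -1.095]
force: [-0.2, -0.5, 5.3]
width: 31.8
```

```bash
python3 - <<'E'
from h import *
d=shot('wrist'); save(d,'w4.png'); print(ctrl.read_state()['width'])
E
```

```text
31.861015371020734
```

View pics/w4.png

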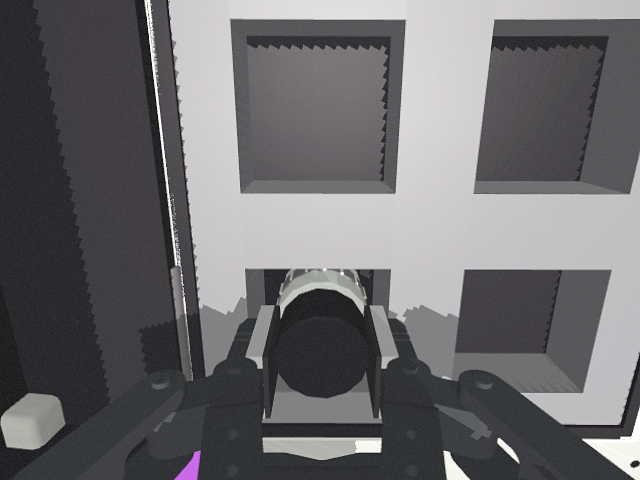

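```bash
python3 - <<'E'
from h import *
to_tool([(450,150,200,YX),(558.4,114.2,200,YX),(558.4,114.2,130,YX)])
E
```

```text
[0.03, -8.84, -0.00, -0.001]  rows>=1.4
[8.17, -8.81, 7.99, -0.001]  rows>=1.8
[8.17, -1.81, 7.97, -0.001]  rows>=1.1
```

Request:
apply_moves(
  motion=[
    [0, -4, 0, 0, 2.5],
    [0, -8.8, 0, 0, 2.5],
    [0, -8.8, 0, 0, 2.5],
    [4, -8.8, 4, 0, 2.5],
    [8.2, -8.8, 8, 0, 2.5],
    [8.2, -8.8, 8, 0, 2.5],
    [8.2, -8.8, 8, 0, 2.5],
    [8.2, -8.8, 8, 0, 2.5],
  ],
)

```text
clock: 8.38
eef_pos: [556.1, 114.4, 197.8]
tool_rot: [-1.573, 0.001, -1.093]
force: [0.1, 0.5, -2.3]
width: 32.0
```

```bash
python3 - <<'E'
from h import *
d=shot('wrist'); save(d,'w5.png'); print(ctrl.read_state()['width'])
E
```

```text
31.881469510582093
```

View pics/w5.png

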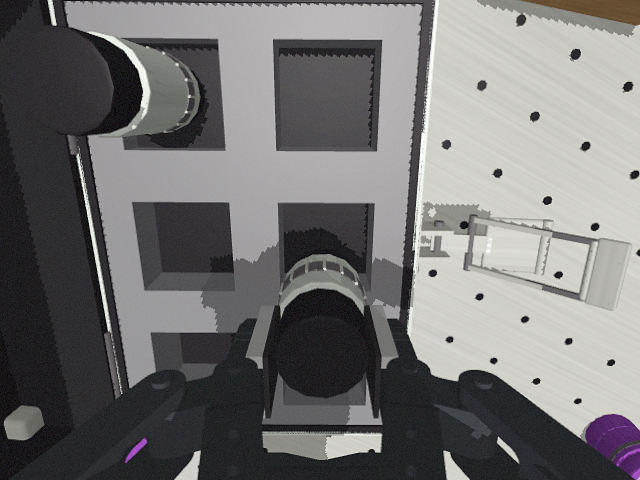

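Request:
apply_moves(
  motion=[
    [0.1, 0, 0, 0, 2.5],
    [0.1, 4, 0, 0, 2.5],
    [0.1, 6, 0, 0, 2.5],
    [0.1, 6.8, 0, 0, 2.5],
    [0.1, 6.8, 0, 0, 2.5],
    [0.1, 6.8, 0, 0, 2.5],
    [0.1, 6.8, 0, 0, 5.6],
    [0.1, 6.8, 0, 0, 5.6],
    [0.1, 6.8, 0, 0, 5.6],
    [0.1, 6.8, 0, 0, 5.6],
    [0.1, 2, 0, 0, 5.6],
    [0.1, -4, 0, 0, 5.6],
    [0.1, -5, 0, 0, 5.6],
    [0.1, -5, 0, 0, 5.6],
    [0.1, -5, 0, 0, 5.6],
  ],
)

```text
clock: 10.3
eef_pos: [557.1, 112.4, 246.7]
tool_rot: [-1.574, 0.001, -1.095]
force: [-0.9, 0.5, -0.9]
width: 55.8
```

```bash
python3 - <<'E'
from h import *
d=shot('wrist'); save(d,'w6.png')
to_tool([(597,229,245,YX),(597,229,168,YX)])
for q in ['short_objective','long_objective']:
    print(q,[(np.round(r['location']).tolist(),round(r['confidence'],2)) for r in ctrl.mark_of(d,q)])
E
```

```text
[-8.53, 0.13, 8.88, -0.001]  rows>=2.0
[-8.52, 7.83, 8.91, -0.001]  rows>=1.2
short_objective [([559.0, 111.0, 78.0], 0.66)]
long_objective [([516.0, 184.0, 78.0], 0.69), ([599.0, 230.0, 86.0], 0.64)]
```

View pics/w6.png

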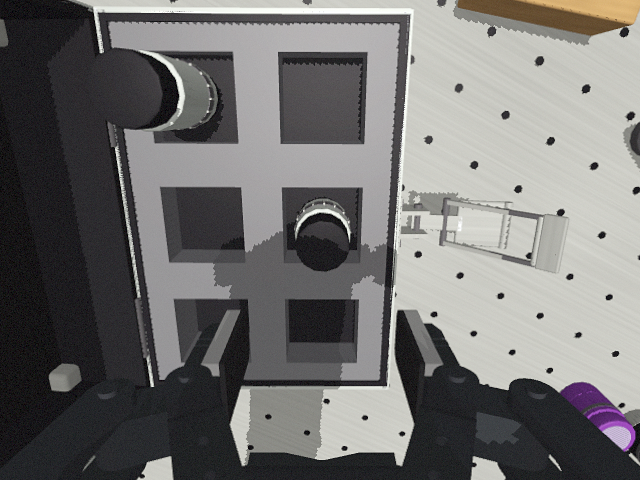

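Request:
apply_moves(
  motion=[
    [-4, -0.3, 4.5, 0, 5.6],
    [-8.5, -0.3, 8.9, 0, 5.6],
    [-8.5, -0.3, 8.9, 0, 5.6],
    [-8.5, 0, 8.9, 0, 5.6],
    [-8.5, 4, 8.9, 0, 5.6],
    [-8.5, 7.9, 8.9, 0, 5.6],
    [-8.5, 7.9, 8.9, 0, 5.6],
    [-8.5, 7.9, 8.9, 0, 5.6],
    [-8.5, 7.9, 8.9, 0, 2.5],
    [-8.5, 7.9, 8.9, 0, 2.5],
    [-8.5, 7.9, 8.9, 0, 2.5],
    [-8.5, 7.9, 8.9, 0, 2.5],
    [-8.5, 7.9, 8.9, 0, 2.5],
    [-8.5, 3.9, 8.9, 0, 2.5],
    [-8.5, -0.1, 8.9, 0, 2.5],
    [-8.5, -0.1, 8.9, 0, 2.5],
    [-8.5, -0.1, 8.9, 0, 2.5],
    [-8.5, -0.1, 8.9, 0, 2.5],
  ],
)

```text
clock: 12.7
eef_pos: [597.3, 228.5, 247.5]
tool_rot: [-1.574, 0.0, -1.095]
force: [0.9, -0.3, -3.6]
width: 32.1
```

```bash
python3 - <<'E'
from h import *
d=shot('wrist'); save(d,'w7.png')
to_tool([(444.3,149.8,245,YX),(444.3,149.8,138,YX)])
E
```

```text
[-0.01, 0.32, -17.23, -0.001]  rows>=2.8
[-0.00, 11.02, -17.20, -0.001]  rows>=1.7
```

View pics/w7.png

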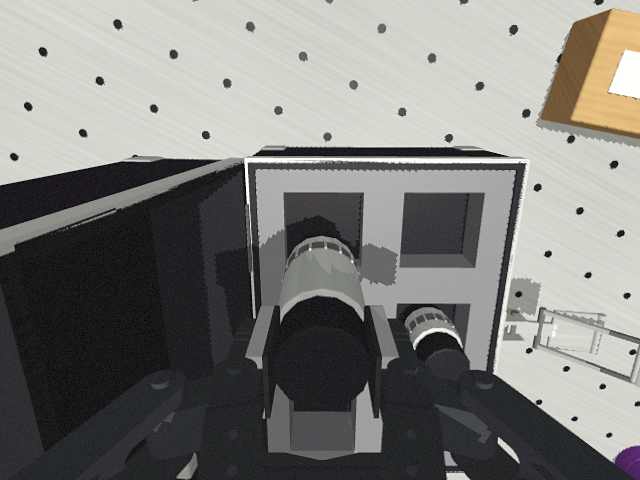

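Request:
apply_moves(
  motion=[
    [0, 0.3, -5, 0, 2.5],
    [0, 0.3, -10, 0, 2.5],
    [0, 0.3, -15, 0, 2.5],
    [0, 0.3, -17.2, 0, 2.5],
    [0, 0.3, -17.2, 0, 2.5],
    [0, 0.3, -17.2, 0, 2.5],
    [0, 0.3, -17.2, 0, 2.5],
  ],
)

```text
clock: 13.62
eef_pos: [446.4, 151.1, 246.1]
tool_rot: [-1.57, 0.0, -1.095]
force: [0.0, -0.7, -3.5]
width: 32.1
```

```bash
python3 - <<'E'
from h import *
d=shot('wrist'); save(d,'w8.png')
to_tool([(444.3,149.8,245,YX),(444.3,149.8,138,YX)])
E
```

```text
[0.02, 0.11, -0.22, -0.001]  rows>=0.0
[0.02, 10.81, -0.23, -0.001]  rows>=1.7
```

View pics/w8.png

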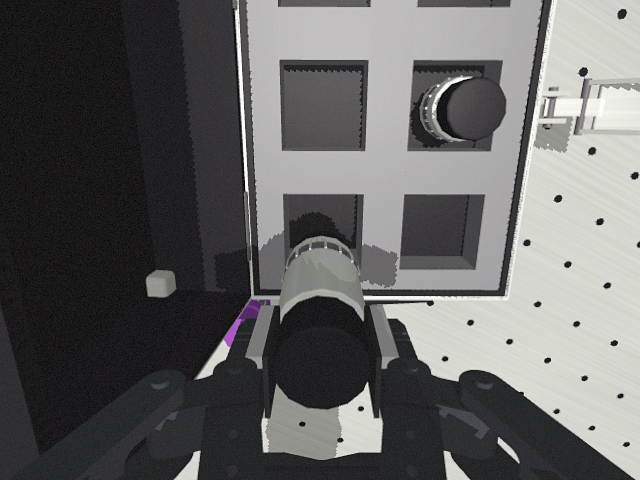

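Request:
apply_moves(
  motion=[
    [0, 4, -0.15, 0, 2.5],
    [0, 8, -0.15, 0, 2.5],
    [0, 10, -0.15, 0, 2.5],
    [0, 10.8, -0.15, 0, 2.5],
    [0, 10.8, -0.15, 0, 2.5],
    [0, 10.8, -0.15, 0, 2.5],
    [0, 10.8, -0.15, 0, 5.6],
    [0, 10.8, -0.15, 0, 5.6],
    [0, 10.8, -0.15, 0, 5.6],
    [0, 10.8, -0.15, 0, 5.6],
    [0, 6, -0.15, 0, 5.6],
    [0, 1, -0.15, 0, 5.6],
    [0, 0, -0.1, 0, 5.6],
    [0, 0, -0.1, 0, 5.6],
    [0, 0, -0.1, 0, 5.6],
  ],
)

```text
clock: 15.55
eef_pos: [443.6, 149.4, 244.9]
tool_rot: [-1.574, 0.0, -1.095]
force: [0.7, -0.2, -0.2]
width: 56.1
```

```bash
python3 - <<'E'
from h import *
d=shot('wrist'); save(d,'w9.png')
to_tool([(557.5,113.5,215,YX),(557.5,113.5,129,YX)])
E
```

```text
[8.42, 2.95, 8.48, -0.001]  rows>=2.0
[8.42, 11.55, 8.51, -0.001]  rows>=1.4
```

View pics/w9.png

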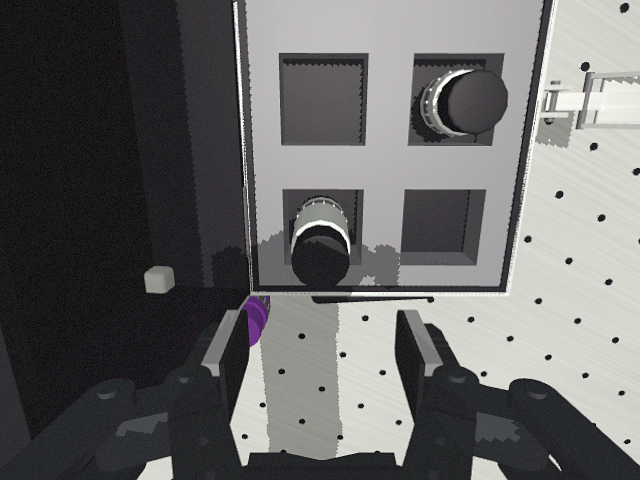

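Request:
apply_moves(
  motion=[
    [4, 1.5, 4, 0, 5.6],
    [8.4, 2.9, 8.5, 0, 5.6],
    [8.4, 2.9, 8.5, 0, 5.6],
    [8.4, 4, 8.5, 0, 5.6],
    [8.4, 8, 8.5, 0, 5.6],
    [8.4, 11.7, 8.5, 0, 5.6],
    [8.4, 11.7, 8.5, 0, 5.6],
    [8.4, 11.7, 8.5, 0, 5.6],
    [8.4, 11.7, 8.5, 0, 2.5],
    [8.4, 11.7, 8.5, 0, 2.5],
    [8.4, 11.7, 8.5, 0, 2.5],
    [8.4, 11.7, 8.5, 0, 2.5],
    [8.4, 11.7, 8.5, 0, 2.5],
    [8.4, 7, 8.5, 0, 2.5],
    [8.4, 2.9, 8.5, 0, 2.5],
    [8.4, 2.9, 8.5, 0, 2.5],
    [8.4, 2.9, 8.5, 0, 2.5],
  ],
)

```text
clock: 17.73
eef_pos: [557.8, 113.8, 216.8]
tool_rot: [-1.572, -0.0, -1.095]
force: [0.3, 0.2, -3.2]
width: 32.0
```

```bash
python3 - <<'E'
from h import *
d=shot('wrist'); save(d,'w10.png')
to_tool([(595.4,227.8,215,YX),(595.4,227.8,140,YX)])
E
```

```text
[-8.41, 0.10, 8.60, -0.001]  rows>=1.9
[-8.41, 7.60, 8.62, -0.001]  rows>=1.2
```

View pics/w10.png

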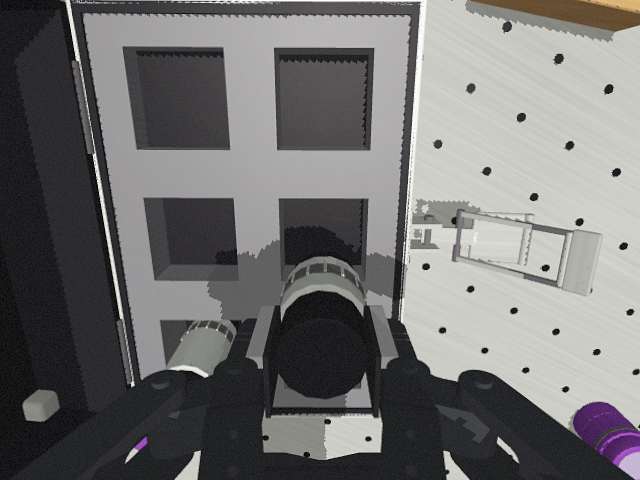

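Request:
apply_moves(
  motion=[
    [-4, 0, 4.5, 0, 2.5],
    [-8.4, 0, 8.6, 0, 2.5],
    [-8.4, 0, 8.6, 0, 2.5],
    [-8.4, 0, 8.6, 0, 2.5],
    [-8.4, 4, 8.6, 0, 2.5],
    [-8.4, 6.5, 8.6, 0, 2.5],
    [-8.4, 7.5, 8.6, 0, 2.5],
    [-8.4, 7.5, 8.6, 0, 2.5],
    [-8.4, 7.5, 8.6, 0, 2.5],
    [-8.4, 7.5, 8.6, 0, 5.6],
    [-8.4, 7.5, 8.6, 0, 5.6],
    [-8.4, 7.5, 8.6, 0, 5.6],
    [-8.4, 7.5, 8.6, 0, 5.6],
    [-8.4, 3, 8.6, 0, 5.6],
    [-8.4, -3, 8.6, 0, 5.6],
    [-8.4, -6, 8.6, 0, 5.6],
    [-8.4, -6, 8.6, 0, 5.6],
    [-8.4, -6, 8.6, 0, 5.6],
  ],
)

```text
clock: 20.02
eef_pos: [596.0, 227.9, 276.4]
tool_rot: [-1.572, -0.0, -1.095]
force: [0.4, 0.2, -0.2]
width: 55.7
```

```bash
python3 - <<'E'
from h import *
d=shot('wrist'); save(d,'w11.png')
t=shot('top'); save(t,'t11.png')
for q in ['short_objective','long_objective']:
    print(q,[(np.round(r['location']).tolist(),round(r['confidence'],2)) for r in ctrl.mark_of(d,q)])
for q in ['eyepiece1']:
    print(q,[(np.round(r['location']).tolist(),round(r['confidence'],2)) for r in ctrl.mark_of(t,q)])
to_tool([(485,-334,200,-1.2)]); print(ctrl.read_state()['qpos'])
E
```

```text
short_objective [([594.0, 222.0, 90.0], 0.96), ([445.0, 148.0, 60.0], 0.61)]
long_objective [([442.0, 149.0, 57.0], 0.77)]
eyepiece1 [([494.0, -369.0, -4.0], 0.92), ([482.0, -251.0, 1.0], 0.77), ([612.0, -308.0, -2.0], 0.7)]
[44.88, 7.67, -35.61, 0.105]  rows>=9.2
[-0.21670915  0.5863022  -0.32576859  1.48728893  0.19941755  1.10285315
 -1.67720452]
```

View pics/w11.png

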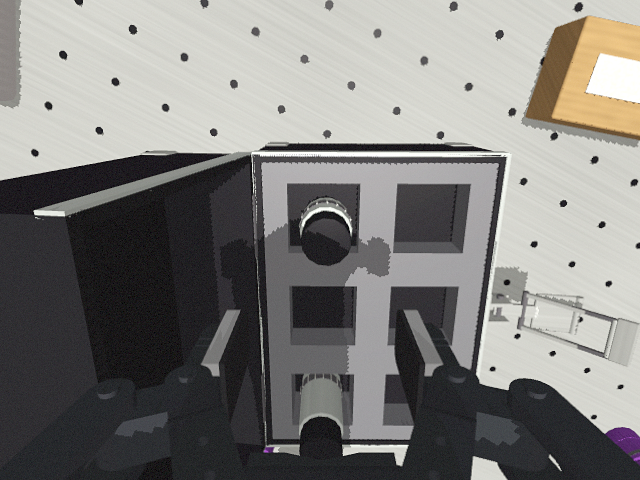

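View pics/t11.png

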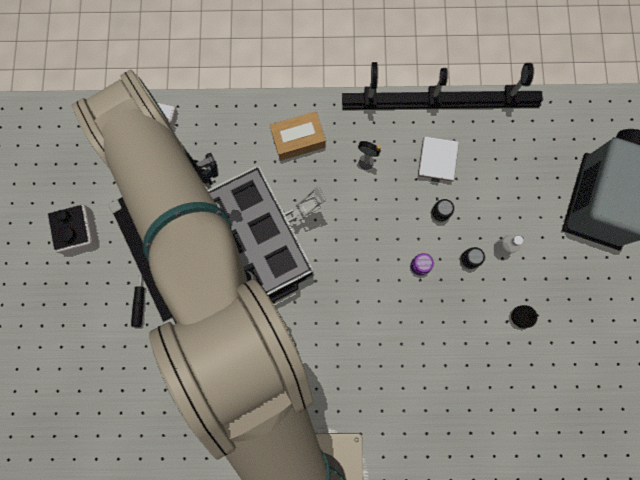

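```bash
python3 - <<'E'
from h import *
to_tool([(494,-365,230,0.477)])
E
```

```text
[48.04, 4.67, -36.24, -1.572]  rows>=9.7
```

Request:
apply_moves(
  motion=[
    [5, 0, -4, -0.15, 6.2],
    [10, 0, -7.5, -0.3, 6.2],
    [15, 0.5, -11, -0.45, 6.2],
    [20, 1, -15, -0.6, 6.2],
    [25, 1.5, -19, -0.75, 6.2],
    [30, 2, -22.5, -0.9, 6.2],
    [35, 2.5, -26, -1.05, 6.2],
    [40, 3, -30, -1.2, 6.2],
    [44, 4, -33, -1.35, 6.2],
    [48, 4.7, -36.2, -1.5, 6.2],
    [48, 4.7, -36.2, -1.57, 6.2],
    [48, 4.7, -36.2, -1.57, 6.2],
    [48, 4.7, -36.2, -1.57, 6.2],
    [48, 4.7, -36.2, -1.57, 6.2],
  ],
)

```text
clock: 22.02
eef_pos: [495.2, -363.3, 230.6]
tool_rot: [-1.571, -0.0, 0.476]
force: [0.1, -0.0, 0.6]
width: 61.8
```

```bash
python3 - <<'E'
from h import *
d=shot('wrist'); save(d,'w12.png')
for q in ['eyepiece1','cleaner']:
    print(q,[(np.round(r['location']).tolist(),round(r['confidence'],2)) for r in ctrl.mark_of(d,q)])
print(ctrl.read_state()['qpos'])
E
```

```text
eyepiece1 [([482.0, -246.0, -0.0], 0.92), ([616.0, -306.0, 8.0], 0.86), ([498.0, -368.0, 5.0], 0.56)]
cleaner [([527.0, -446.0, -0.0], 0.9)]
[ 0.99969547  0.65814658 -0.69318887  1.61088849  0.46923708  1.04492314
  0.64489541]
```

View pics/w12.png

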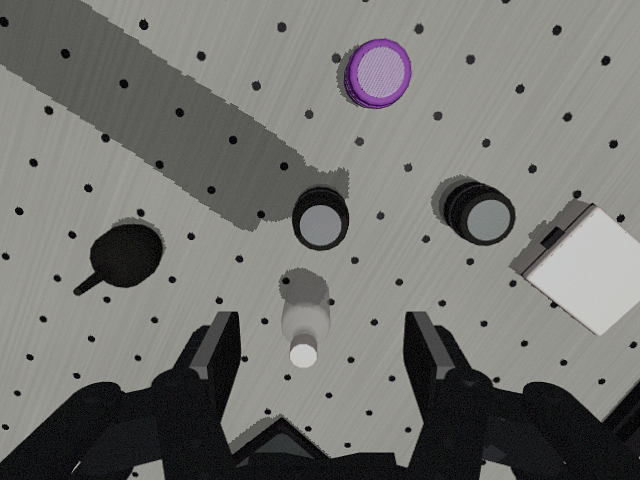

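```bash
python3 - <<'E'
from h import *
d=shot('wrist')
p=atz(d,320.5,222,60);q=atz(d,488.5,218,60);print(p,q)
to_tool([(p[0],p[1],110,0.477),(p[0],p[1],34,.477)])
E
```

```text
[ 495.63854032 -367.23995874   60.        ] [ 611.81543248 -303.81342174   60.        ]
[-0.08, 12.05, -0.33, -0.002]  rows>=1.9
[-0.08, 19.65, -0.33, -0.002]  rows>=1.2
```

Request:
apply_moves(
  motion=[
    [0, 6, -0.3, 0, 6.2],
    [0, 12, -0.3, 0, 6.2],
    [0, 16, -0.3, 0, 6.2],
    [0, 19, -0.3, 0, 6.2],
    [0, 19.6, -0.3, 0, 6.2],
    [0, 19.6, -0.3, 0, 6.2],
    [0, 19.6, -0.3, 0, 6.2],
    [0, 19.6, -0.3, 0, 3.5],
    [0, 19.6, -0.3, 0, 3.5],
    [0, 19.6, -0.3, 0, 3.5],
    [0, 19.6, -0.3, 0, 3.5],
    [0, 19.6, -0.3, 0, 3.5],
  ],
)

```text
clock: 23.72
eef_pos: [496.7, -367.5, 36.3]
tool_rot: [-1.573, -0.001, 0.475]
force: [-2.2, 0.2, 7.8]
width: 45.0
```

```bash
python3 - <<'E'
from h import *
d=shot('wrist'); save(d,'w13.png')
E
```

```text
(no output)
```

View pics/w13.png

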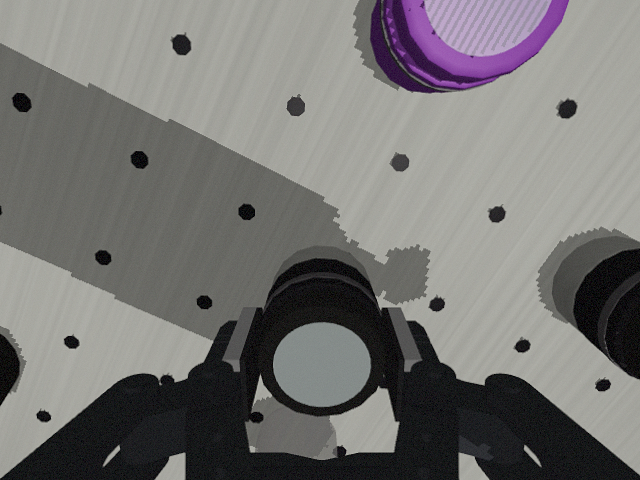

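Request:
apply_moves(
  motion=[
    [0, -4, 0, 0, 3.5],
    [0, -10, 0, 0, 3.5],
    [0, -16, 0, 0, 3.5],
    [0, -18, 0, 0, 3.5],
    [0, -18, 0, 0, 3.5],
    [0, -18, 0, 0, 3.5],
  ],
)

```text
clock: 24.52
eef_pos: [494.8, -366.7, 213.0]
tool_rot: [-1.569, 0.002, 0.475]
force: [0.6, 0.3, -3.3]
width: 44.7
```

```bash
python3 - <<'E'
from h import *
print(ctrl.read_state()['width'])
to_tool([(558.4,114.2,215,0.477),(558.4,114.2,115,.477)])
E
```

```text
44.71737082672332
[27.64, -0.17, 39.86, -0.002]  rows>=7.8
[27.66, 9.83, 39.84, -0.002]  rows>=1.6
```

Request:
apply_moves(
  motion=[
    [3.5, 0, 5, 0, 3.5],
    [7, 0, 10, 0, 3.5],
    [10.5, 0, 15, 0, 3.5],
    [14, 0, 20, 0, 3.5],
    [17.5, 0, 25, 0, 3.5],
    [21, 0, 30, 0, 3.5],
    [24, 0, 35, 0, 3.5],
    [27.6, 0, 39.8, 0, 3.5],
    [27.6, 0, 39.8, 0, 3.5],
    [27.6, 0, 39.8, 0, 3.5],
    [27.6, 0, 39.8, 0, 3.5],
    [27.6, 0, 39.8, 0, 3.5],
  ],
)

```text
clock: 26.02
eef_pos: [559.4, 111.6, 213.9]
tool_rot: [-1.571, 0.001, 0.473]
force: [-0.8, -0.2, -2.4]
width: 44.6
```

```bash
python3 - <<'E'
from h import *
d=shot('wrist'); save(d,'w14.png')
print(ctrl.read_state()['width'])
to_tool([(558.4,114.2,215,0.477),(558.4,114.2,115,.477)])
E
```

```text
44.946199326346154
[0.01, -0.09, 0.25, -0.004]  rows>=0.0
[0.01, 9.91, 0.25, -0.004]  rows>=1.6
```

View pics/w14.png

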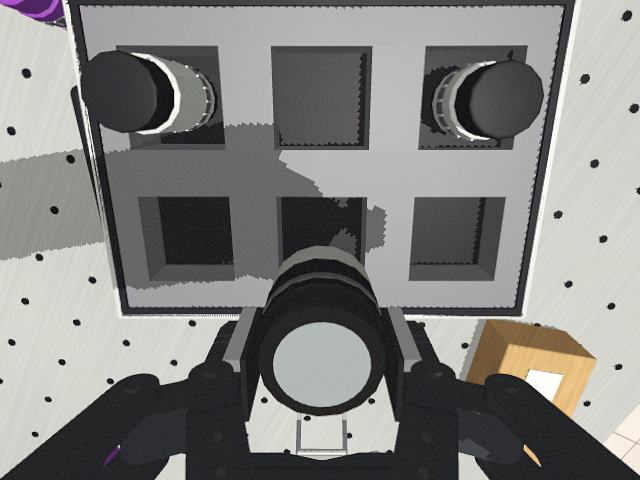

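```bash
python3 - <<'E'
from h import *
d=shot('wrist'); s=ctrl.read_state()
p=atz(d,322,364.5,s['eef_pos'][2]-36.3+60); print(s['eef_pos'],p, inv(p))
E
```

```text
[559.50010996 112.23454353 214.24847999] [560.18944589 110.55000982 237.94847999] (np.float64(-46.047739072264044), np.float64(0.08765291991027624))
```

Request:
apply_moves(
  motion=[
    [0, 0, 0.35, 0, 3.5],
    [0, 3, 0.35, 0, 3.5],
    [0, 5.5, 0.35, 0, 3.5],
    [0, 7, 0.35, 0, 3.5],
    [0, 8, 0.35, 0, 3.5],
    [0, 8, 0.35, 0, 3.5],
    [0, 8, 0.35, 0, 3.5],
  ],
)

```text
clock: 27.0
eef_pos: [558.4, 116.7, 135.0]
tool_rot: [-1.571, -0.001, 0.475]
force: [-0.3, 0.1, -2.3]
width: 44.7
```

```bash
python3 - <<'E'
from h import *
d=shot('wrist'); save(d,'w15.png')
s=ctrl.read_state()
p=atz(d,322,364.5,s['eef_pos'][2]-36.3+60); print(s['eef_pos'],p, inv(p))
E
```

```text
[558.43499578 116.69541467 135.12474437] [559.0851523  115.28408507 158.82474437] (np.float64(-41.33498515063155), np.float64(-1.1043551510921397))
```

View pics/w15.png

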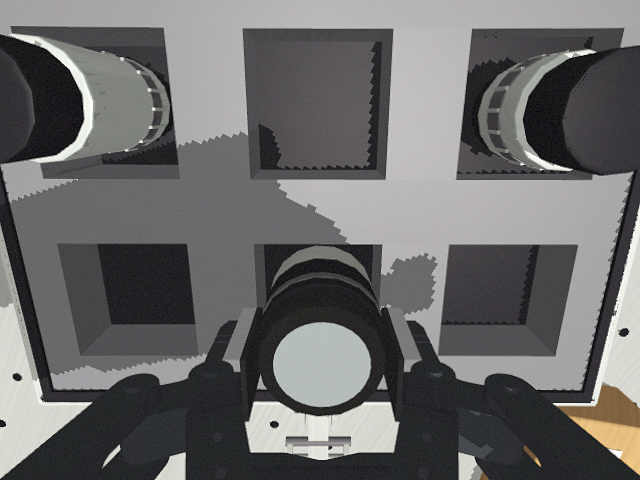

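Request:
apply_moves(
  motion=[
    [-0.05, 1, 0, 0, 3.5],
    [-0.05, 1.7, 0, 0, 3.5],
    [-0.05, 2, 0, 0, 3.5],
    [-0.05, 2, 0, 0, 3.5],
    [-0.05, 2, 0, 0, 6],
    [-0.05, 2, 0, 0, 6],
    [-0.05, 2, 0, 0, 6],
    [-0.05, 2, 0, 0, 6],
    [-0.05, -3, 0, 0, 6],
    [-0.05, -8, 0, 0, 6],
    [-0.05, -11, 0, 0, 6],
    [-0.05, -11, 0, 0, 6],
    [-0.05, -11, 0, 0, 6],
  ],
)

```text
clock: 28.68
eef_pos: [556.9, 115.6, 243.5]
tool_rot: [-1.571, 0.001, 0.475]
force: [-0.0, 0.2, -0.1]
width: 59.9
```

```bash
python3 - <<'E'
from h import *
d=shot('wrist'); save(d,'w16.png')
t=shot('top')
for dd in (d,t): print([(np.round(r['location']).tolist(),round(r['confidence'],2)) for r in ctrl.mark_of(dd,'eyepiece1')])
to_tool([(611.8,-300,225,.477)])
E
```

```text
[([558.0, 115.0, 83.0], 0.84), ([534.0, 152.0, 0.0], 0.19)]
[([610.0, -309.0, -3.0], 0.81), ([483.0, -249.0, -1.0], 0.7)]
[-14.13, 1.82, -39.50, -0.002]  rows>=6.7
```

View pics/w16.png

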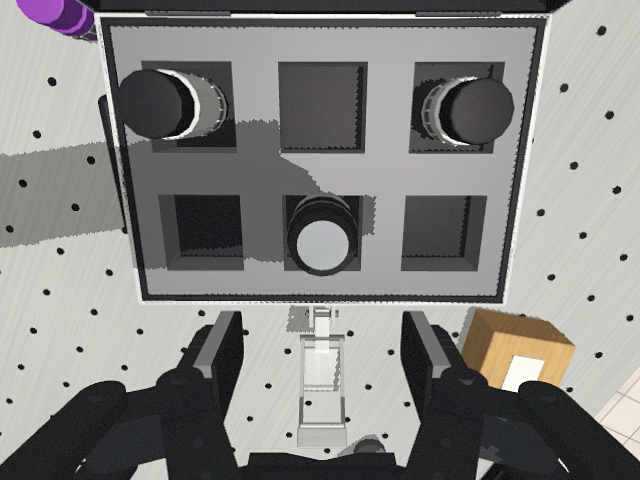

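Request:
apply_moves(
  motion=[
    [-2, 0, -6, 0, 6.2],
    [-4, 0.5, -12, 0, 6.2],
    [-6, 0.5, -18, 0, 6.2],
    [-8, 1, -24, 0, 6.2],
    [-11, 1, -30, 0, 6.2],
    [-13, 1.5, -36, 0, 6.2],
    [-14.1, 1.8, -39.5, 0, 6.2],
    [-14.1, 1.8, -39.5, 0, 6.2],
    [-14.1, 1.8, -39.5, 0, 6.2],
    [-14.1, 1.8, -39.5, 0, 6.2],
    [-14.1, 1.8, -39.5, 0, 6.2],
  ],
)

```text
clock: 30.25
eef_pos: [613.0, -298.1, 226.7]
tool_rot: [-1.571, -0.0, 0.477]
force: [0.1, 0.3, -0.9]
width: 61.8
```

```bash
python3 - <<'E'
from h import *
d=shot('wrist'); save(d,'w17.png')
print([(np.round(r['location']).tolist(),round(r['confidence'],2)) for r in ctrl.mark_of(d,'eyepiece1')])
E
```

```text
[([614.0, -304.0, 5.0], 0.97), ([483.0, -246.0, 0.0], 0.81)]
```

View pics/w17.png

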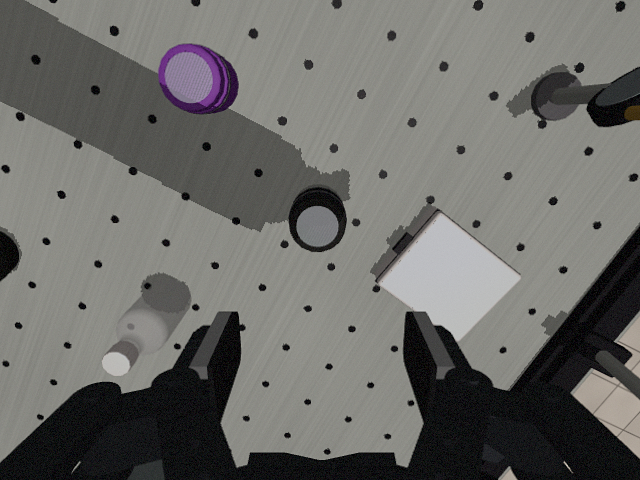

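```bash
python3 - <<'E'
from h import *
d=shot('wrist')
p=atz(d,317.5,223,60);print(p); q=atz(d,376,284,30)
R=euler(ctrl.read_state()['tool_rot']).as_matrix(); print(R.T@(q-p),R.T@(atz(d,437,211,30)-p))
to_tool([(p[0],p[1],34,.477)])
E
```

```text
[ 611.45557437 -303.13425962   60.        ]
[ 52.24930164  30.02994361 -64.89286603] [101.24606498  30.01054862   2.46743865]
[-0.31, 19.26, -0.29, -0.001]  rows>=3.1
```

Request:
apply_moves(
  motion=[
    [-0.3, 6, -0.3, 0, 6.2],
    [-0.3, 12, -0.3, 0, 6.2],
    [-0.3, 16, -0.3, 0, 6.2],
    [-0.3, 18.5, -0.3, 0, 6.2],
    [-0.3, 19.2, -0.3, 0, 6.2],
    [-0.3, 19.2, -0.3, 0, 6.2],
    [-0.3, 19.2, -0.3, 0, 6.2],
    [-0.3, 19.2, -0.3, 0, 3.5],
    [-0.3, 19.2, -0.3, 0, 3.5],
    [-0.3, 19.2, -0.3, 0, 3.5],
    [-0.3, 19.2, -0.3, 0, 3.5],
    [-0.3, 19.2, -0.3, 0, 3.5],
    [-0.3, 14, -0.3, 0, 3.5],
    [-0.3, 8, -0.3, 0, 3.5],
    [-0.3, 2, -0.3, 0, 3.5],
    [-0.3, 1, -0.3, 0, 3.5],
    [-0.3, 1, -0.3, 0, 3.5],
    [-0.3, 1, -0.3, 0, 3.5],
  ],
)

```text
clock: 32.65
eef_pos: [609.8, -303.5, 214.0]
tool_rot: [-1.568, 0.003, 0.475]
force: [0.6, -0.1, -3.5]
width: 44.8
```

```bash
python3 - <<'E'
from h import *
d=shot('wrist'); save(d,'w18.png')
to_tool([(633.9,153.2,215,.477)])
E
```

```text
[23.02, -0.06, 39.51, -0.002]  rows>=7.3
```

View pics/w18.png

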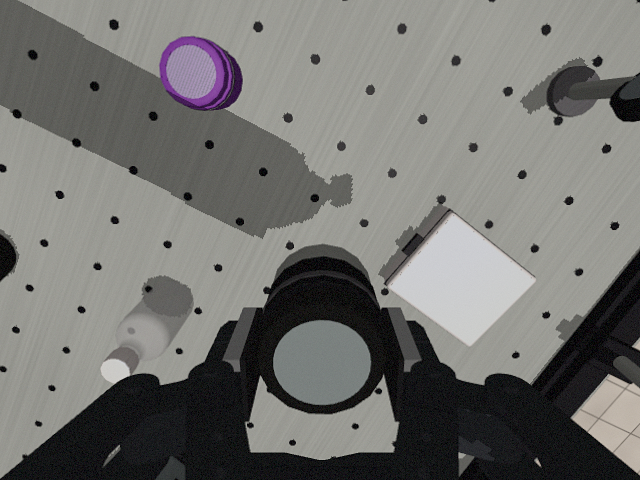

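Request:
apply_moves(
  motion=[
    [3, -0.5, 5, 0, 3.5],
    [6, -0.5, 10, 0, 3.5],
    [9, -0.5, 15, 0, 3.5],
    [12, -0.5, 20, 0, 3.5],
    [15, -0.5, 25, 0, 3.5],
    [18, -0.5, 30, 0, 3.5],
    [21, -0.2, 35, 0, 3.5],
    [23, 0, 39.5, 0, 3.5],
    [23, 0, 39.5, 0, 3.5],
    [23, 0, 39.5, 0, 3.5],
    [23, 0, 39.5, 0, 3.5],
    [23, 0, 39.5, 0, 3.5],
  ],
)

```text
clock: 34.2
eef_pos: [635.5, 151.2, 216.0]
tool_rot: [-1.571, 0.001, 0.473]
force: [1.1, -0.6, -2.5]
width: 44.7
```

```bash
python3 - <<'E'
from h import *
d=shot('wrist'); save(d,'w19.png')
s=ctrl.read_state()
p=atz(d,322,364.5,s['eef_pos'][2]-36+60); print(s['eef_pos'],s['width'],p, inv(p))
E
```

```text
[635.50074286 151.5216902  216.2189159 ] 44.4352309975666 [636.1252135  149.97687394 240.2189159 ] (np.float64(-45.876941648475395), np.float64(-85.47337351607524))
```

View pics/w19.png

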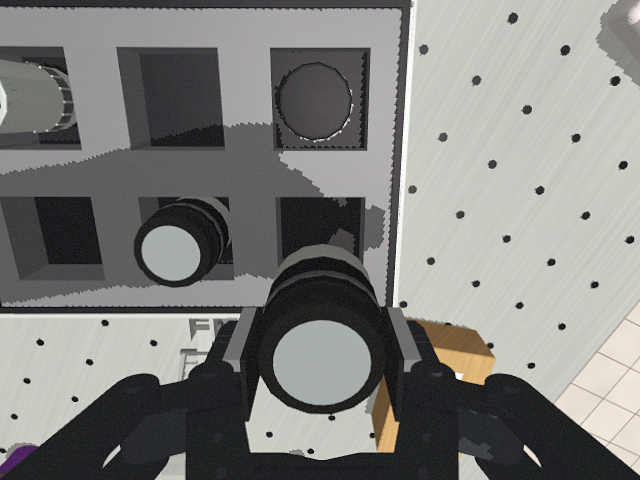

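Request:
apply_moves(
  motion=[
    [0, 0, 0.35, 0, 3.5],
    [0, 3, 0.35, 0, 3.5],
    [0, 5.5, 0.35, 0, 3.5],
    [0, 7, 0.35, 0, 3.5],
    [0, 8, 0.35, 0, 3.5],
    [0, 8, 0.35, 0, 3.5],
    [0, 8, 0.35, 0, 3.5],
  ],
)

```text
clock: 35.12
eef_pos: [634.3, 156.3, 137.2]
tool_rot: [-1.571, -0.002, 0.475]
force: [-0.3, 0.2, -1.8]
width: 44.9
```

```bash
python3 - <<'E'
from h import *
d=shot('wrist'); save(d,'w20.png')
s=ctrl.read_state()
p=atz(d,322,364.5,s['eef_pos'][2]-36+60); print(s['eef_pos'],s['width'],p, inv(p))
E
```

```text
[634.28744227 156.28251491 137.3073063 ] 44.77643712154086 [634.85713805 155.02719712 161.3073063 ] (np.float64(-40.80804570626511), np.float64(-86.6650418803152))
```

View pics/w20.png

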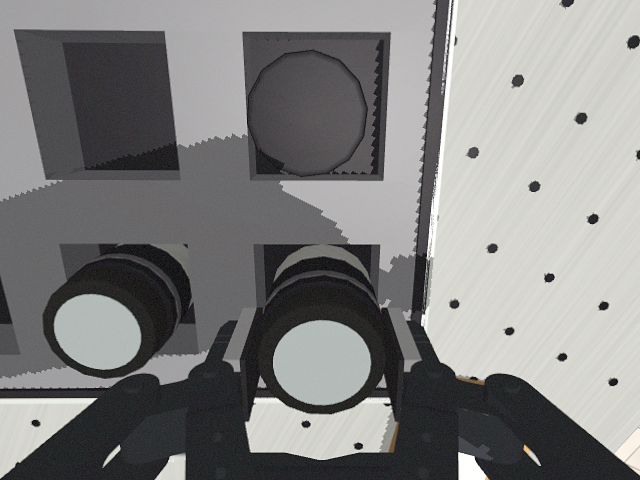

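Request:
apply_moves(
  motion=[
    [-0.15, 1, -0.1, 0, 3.5],
    [-0.15, 1.8, -0.1, 0, 3.5],
    [-0.15, 2.15, -0.1, 0, 3.5],
    [-0.15, 2.15, -0.1, 0, 3.5],
    [-0.15, 2.15, -0.1, 0, 6],
    [-0.15, 2.15, -0.1, 0, 6],
    [-0.15, 2.15, -0.1, 0, 6],
    [-0.15, 2.15, -0.1, 0, 6],
    [-0.15, -3, -0.1, 0, 6],
    [-0.15, -8, -0.1, 0, 6],
    [-0.15, -14, -0.1, 0, 6],
    [-0.15, -20, -0.1, 0, 6],
    [-0.15, -20, -0.1, 0, 6],
    [-0.15, -20, -0.1, 0, 6],
  ],
)

```text
clock: 36.92
eef_pos: [632.4, 154.0, 335.9]
tool_rot: [-1.571, 0.001, 0.475]
force: [0.0, -0.4, 0.2]
width: 60.0
```

```bash
python3 - <<'E'
from h import *
d=shot('wrist'); save(d,'w21.png')
e=shot('scene'); save(e,'s21.png')
for q in ['eyepiece1','short_objective','long_objective','keeper','claw_tab']:
  for dd in (d,e): print(q,[(np.round(r['location']).tolist(),round(r['confidence'],2)) for r in ctrl.mark_of(dd,q)])
E
```

```text
eyepiece1 [([638.0, 155.0, 85.0], 0.84), ([483.0, -248.0, 2.0], 0.72), ([560.0, 113.0, 81.0], 0.56)]
eyepiece1 [([486.0, -250.0, -4.0], 0.78), ([557.0, 114.0, 78.0], 0.77), ([542.0, 152.0, -2.0], 0.61), ([632.0, 155.0, 74.0], 0.6)]
short_objective [([317.0, 164.0, 2.0], 0.79), ([593.0, 222.0, 89.0], 0.64)]
short_objective [([596.0, 221.0, 91.0], 0.97), ([487.0, 74.0, 80.0], 0.31), ([521.0, 189.0, 79.0], 0.25)]
long_objective [([441.0, 150.0, 56.0], 0.94)]
long_objective [([439.0, 148.0, 60.0], 0.67), ([517.0, 189.0, 80.0], 0.42)]
keeper [([484.0, 74.0, 77.0], 0.53), ([449.0, 151.0, 60.0], 0.28)]
keeper [([471.0, 284.0, 302.0], 0.74)]
claw_tab [([595.0, 223.0, 86.0], 0.66), ([559.0, 113.0, 83.0], 0.62), ([624.0, -13.0, 148.0], 0.6), ([447.0, 153.0, 62.0], 0.45)]
claw_tab [([622.0, -12.0, 148.0], 0.66)]
```

View pics/w21.png

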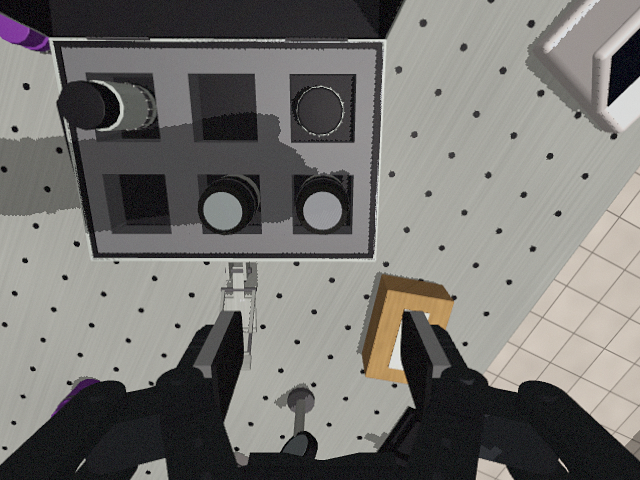

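View pics/s21.png

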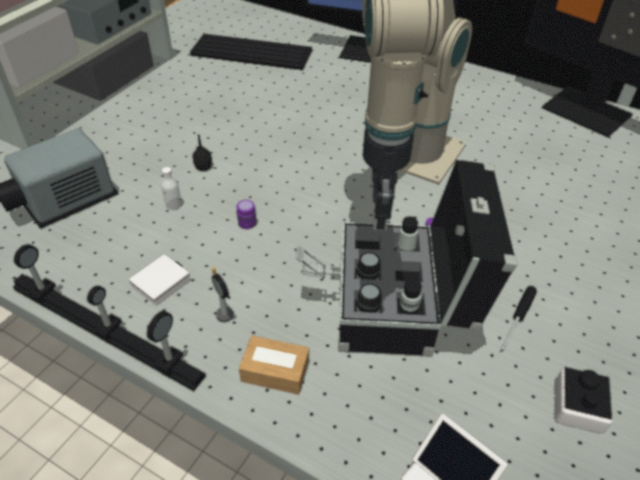

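```bash
python3 - <<'E'
from h import *
for p in [(470.5,284),(622,-12.5),(438,418)]: print(inv(p))
for phi in (1.57,1.65,1.7,1.75): print(phi,95-196*np.cos(phi)+29*np.sin(phi),110+196*np.sin(phi)+29*np.cos(phi))
for th in (1.5,1.7,1.9,2.1): # lever
    pin=(-113-20*np.sin(th),92-20*np.cos(th)); le=2.7-th-.18
    print(th,pin,[(pin[0]-r*np.sin(le),pin[1]+r*np.cos(le)) for r in (64.5,72.5)])
E
```

```text
(np.float64(149.21898060898354), np.float64(0.15075150344118526))
(np.float64(-183.7408208675194), np.float64(1.6576027660908181))
(np.float64(283.1858185325707), np.float64(-32.48567502820184))
1.57 123.84391076971949 306.02303132925084
1.65 139.41678003128348 303.0910398015728
1.7 149.0118003850444 300.62981251411367
1.75 158.47181936664464 297.69210997345635
1.5 (np.float64(-132.9498997320811), np.float64(90.58525596664595)) [(np.float64(-187.910867147815), np.float64(124.34235982237733)), (np.float64(-194.72773132340993), np.float64(128.52928743239053))]
1.7 (np.float64(-132.83329620904937), np.float64(94.57688988591049)) [(np.float64(-179.99220222643416), np.float64(138.58015775596155)), (np.float64(-185.84136886424932), np.float64(144.03792741426247))]
1.9 (np.float64(-131.9260017537483), np.float64(98.46579133727006)) [(np.float64(-169.4027696084045), np.float64(150.9609517920035)), (np.float64(-174.05105089270293), np.float64(157.47197944530376))]
2.1 (np.float64(-130.26418733297749), np.float64(102.09692209199716)) [(np.float64(-156.56473655531977), np.float64(160.99115874214104)), (np.float64(-159.82682017979633), np.float64(168.29587026463952))]
```

```bash
cat >> h.py <<'E'
YY=C[2]-np.pi/2
def ct(x,y,z,yaw=YY):
    w=case2w(C,(x,y,z))[0]; return (*w,yaw)
E
python3 - <<'E'
from h import *
to_tool([ct(235,0,336),ct(235,0,262)]+[ct(95-150*np.cos(p)+76*np.sin(p)+11,0,110+150*np.sin(p)+76*np.cos(p)) for p in (1.57,1.4,1.2,1,.8,.6,.4,.2,0)])
E
```

```text
[-8.50, 0.03, 27.53, -0.002]  rows>=4.6
[-8.50, 7.43, 27.53, -0.002]  rows>=1.2
[-8.49, 7.62, 22.21, -0.002]  rows>=0.9
[-8.49, 6.55, 19.57, -0.002]  rows>=0.5
[-8.48, 5.89, 16.27, -0.002]  rows>=0.5
[-8.47, 5.90, 12.92, -0.002]  rows>=0.5
[-8.47, 6.57, 9.63, -0.002]  rows>=0.5
[-8.46, 7.88, 6.54, -0.002]  rows>=0.5
[-8.46, 9.78, 3.77, -0.002]  rows>=0.5
[-8.45, 12.20, 1.43, -0.002]  rows>=0.5
[-8.45, 15.02, -0.37, -0.002]  rows>=0.5
```

Request:
apply_moves(
  motion=[
    [-3, -1, 5, 0, 3],
    [-6, -1, 10, 0, 0],
    [-8.5, -1, 15, 0, 0],
    [-8.5, -1, 20, 0, 0],
    [-8.5, -1, 25, 0, 0],
    [-8.5, 0, 27.5, 0, 0],
    [-8.5, 0, 27.5, 0, 0],
    [-8.5, 0, 27.5, 0, 0],
    [-8.5, 3, 27.5, 0, 0],
    [-8.5, 7.4, 27.5, 0, 0],
    [-8.5, 7.4, 27.5, 0, 0],
    [-8.5, 7.4, 27.5, 0, 0],
    [-8.5, 7.4, 27.5, 0, 0],
  ],
)

```text
clock: 39.15
eef_pos: [432.4, 360.8, 264.2]
tool_rot: [-1.57, -0.003, 0.474]
force: [-0.6, 0.8, 0.6]
width: -0.4
```

```bash
python3 - <<'E'
from h import *
d=shot('scene'); save(d,'s22.png'); print(inv(ctrl.read_state()['eef_pos']))
to_tool([ct(95-150*np.cos(p)+76*np.sin(p)+11,0,110+150*np.sin(p)+76*np.cos(p)) for p in (1.57,1.4,1.2,1,.8,.6,.4,.2,0.1,0,-.05)])
E
```

```text
(np.float64(234.91690648832346), np.float64(-1.015888374087595))
[-0.09, 0.39, -5.30, -0.002]  rows>=0.9
[-0.08, -0.68, -7.95, -0.002]  rows>=0.5
[-0.07, -1.34, -11.24, -0.002]  rows>=0.5
[-0.06, -1.34, -14.60, -0.002]  rows>=0.5
[-0.06, -0.67, -17.89, -0.002]  rows>=0.5
[-0.05, 0.64, -20.98, -0.002]  rows>=0.5
[-0.05, 2.54, -23.75, -0.002]  rows>=0.5
[-0.05, 4.96, -26.09, -0.002]  rows>=0.5
[-0.05, 6.32, -27.06, -0.002]  rows>=0.3
[-0.06, 7.78, -27.90, -0.002]  rows>=0.3
[-0.06, 8.54, -28.26, -0.002]  rows>=0.1
```

View pics/s22.png

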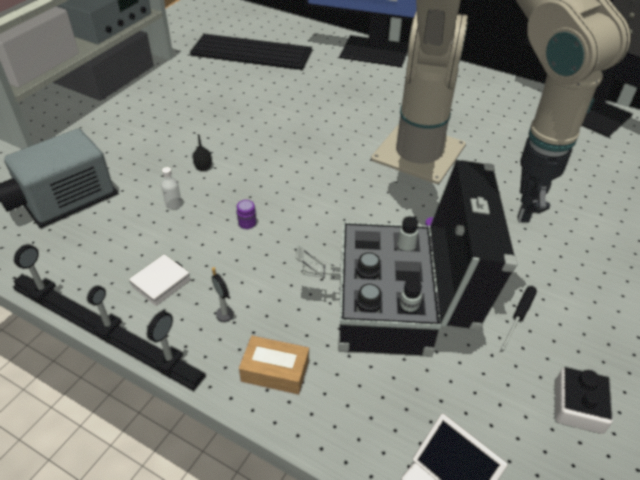

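Request:
apply_moves(
  motion=[
    [0, 0.2, -2, 0, 0],
    [0, 0.4, -4, 0, 0],
    [0, 0.4, -5.3, 0, 0],
    [0, 0, -6.6, 0, 0],
    [0, -0.7, -7.9, 0, 0],
    [0, -1, -9.5, 0, 0],
    [0, -1.3, -11.2, 0, 0],
    [0, -1.3, -12.9, 0, 0],
    [0, -1.3, -14.6, 0, 0],
    [0, -1, -16.2, 0, 0],
    [0, -0.7, -17.9, 0, 0],
    [0, -0.7, -17.9, 0, 0],
  ],
)

```text
clock: 40.7
eef_pos: [514.4, 199.0, 269.4]
tool_rot: [-1.572, -0.0, 0.472]
force: [-0.3, -0.6, 0.7]
width: -0.2
```

```bash
python3 - <<'E'
from h import *
d=shot('scene'); save(d,'s23.png'); print(inv(ctrl.read_state()['eef_pos']),ctrl.read_state()['force'])
to_tool([ct(95-150*np.cos(p)+76*np.sin(p)+11,0,110+150*np.sin(p)+76*np.cos(p)) for p in (.6,.4,.2,0.1,0,-.05)])
E
```

```text
(np.float64(54.454441988083936), np.float64(0.6407086408649398)) [0.25016097 0.49636945 0.27995077]
[0.08, 1.18, -2.93, -0.004]  rows>=0.5
[0.09, 3.08, -5.70, -0.004]  rows>=0.5
[0.10, 5.50, -8.03, -0.004]  rows>=0.5
[0.10, 6.87, -9.00, -0.004]  rows>=0.3
[0.11, 8.33, -9.84, -0.004]  rows>=0.3
[0.11, 9.09, -10.20, -0.004]  rows>=0.1
```

View pics/s23.png

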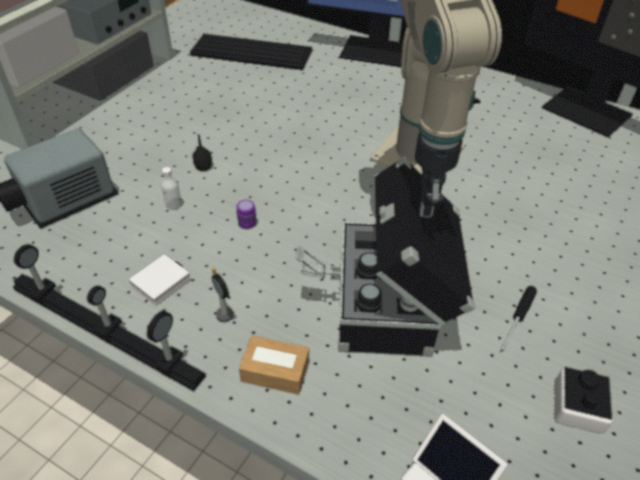

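Request:
apply_moves(
  motion=[
    [0.1, 0.5, -1.5, 0, 0],
    [0.1, 1.2, -2.9, 0, 0],
    [0.1, 2.1, -4.3, 0, 0],
    [0.1, 3.1, -5.7, 0, 0],
    [0.1, 4.3, -6.9, 0, 0],
    [0.1, 5.5, -8, 0, 0],
    [0.1, 6.2, -8.5, 0, 0],
    [0.1, 6.9, -9, 0, 0],
    [0.1, 7.4, -9.3, 0, 0],
    [0.1, 7.9, -9.6, 0, 0],
    [0.1, 8.2, -9.8, 0, 0],
    [0.1, 8.4, -9.9, 0, 0],
    [0.1, 8.5, -9.9, 0, 0],
    [0.1, 8.5, -9.9, 0, 0],
  ],
)

```text
clock: 42.5
eef_pos: [559.2, 114.0, 186.0]
tool_rot: [-1.571, -0.001, 0.476]
force: [-3.8, -2.1, 14.2]
width: -0.3
```

```bash
python3 - <<'E'
from h import *
d=shot('scene'); save(d,'s24.png'); print(inv(ctrl.read_state()['eef_pos']),ctrl.read_state()['force'],ctrl.read_state()['eef_pos'])
for q in ('keeper','claw_tab','claw_bar'): print([(np.round(r['location']).tolist(),np.round(inv(r['location'])),round(r['confidence'],2)) for r in ctrl.mark_of(d,q)])
E
```

```text
(np.float64(-42.4702427573376), np.float64(-0.635373778842439)) [-3.37329963 -1.78677618 13.23042457] [559.18961756 114.06022218 186.0129552 ]
[([583.0, 60.0, 137.0], array([-102.,    3.]), 0.89)]
[([626.0, -14.0, 148.0], array([-187.,   -2.]), 0.65)]
[([623.0, -4.0, 144.0], array([-177.,   -3.]), 0.58)]
```

View pics/s24.png

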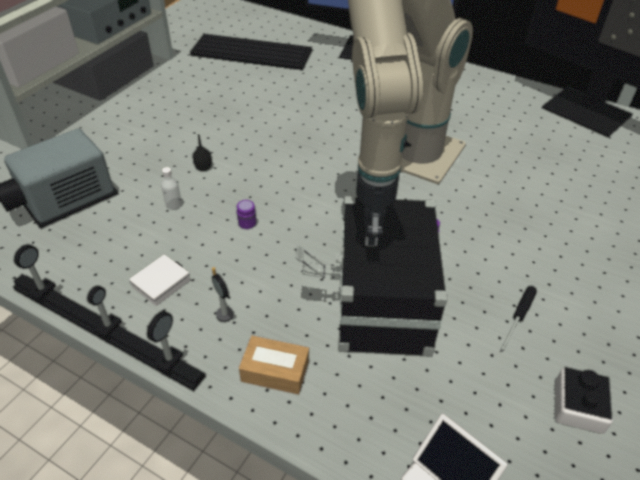

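```bash
python3 - <<'E'
from h import *
to_tool([ct(-42,0,260),ct(-150,0,260)])
E
```

```text
[-0.06, -7.40, 0.04, -0.001]  rows>=1.2
[-0.04, -7.39, -10.76, -0.001]  rows>=1.7
```

Request:
apply_moves(
  motion=[
    [0, -4, 0, 0, 0],
    [0, -7.4, 0, 0, 5.5],
    [0, -7.4, -5, 0, 5.5],
    [0, -7.4, -10.8, 0, 5.5],
    [0, -7.4, -10.8, 0, 5.5],
    [0, -7.4, -10.8, 0, 5.5],
    [0, -7.4, -10.8, 0, 5.5],
  ],
)

```text
clock: 43.58
eef_pos: [608.2, 19.3, 258.4]
tool_rot: [-1.57, -0.0, 0.478]
force: [-0.7, -0.1, 0.1]
width: 54.7
```

```bash
python3 - <<'E'
from h import *
d=shot('wrist'); save(d,'w25.png')
for q in ('keeper','claw_tab','claw_bar'): print([(np.round(r['location']).tolist(),np.round(inv(r['location'])),round(r['confidence'],2)) for r in ctrl.mark_of(d,q)])
print(inv(ctrl.read_state()['eef_pos']))
E
```

```text
[([585.0, 63.0, 138.0], array([-100.,    0.]), 0.6)]
[([622.0, -16.0, 151.0], array([-187.,    3.]), 0.57)]
[([619.0, -5.0, 142.0], array([-176.,    1.]), 0.56)]
(np.float64(-150.26896012521019), np.float64(-0.577948461288166))
```

View pics/w25.png

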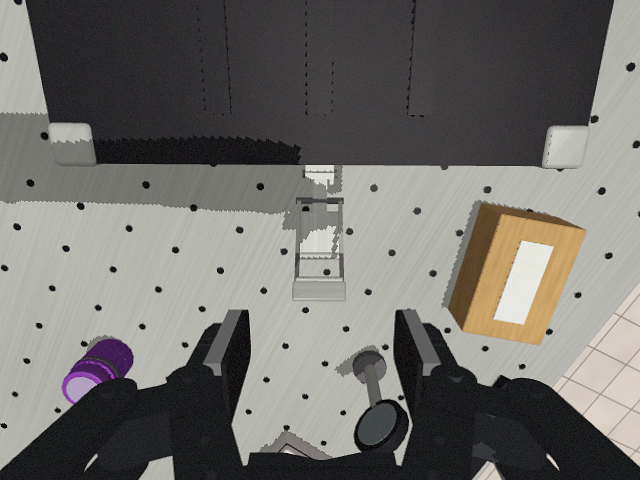

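```bash
cat >> h.py <<'E'
def latch(th,yk):
    le=yk-th-.18; pin=np.array([-113-20*np.sin(th),92-20*np.cos(th)]); u=np.array([-np.sin(le),np.cos(le)])
    return dict(pin=pin,bar=pin+64.5*u,tab=pin+72.5*u,tip=np.array([-113-62*np.sin(th),92-62*np.cos(th)]),lean=le)
E
python3 - <<'E'
from h import *
d=shot('wrist')
for th in np.arange(1.5,2.11,.05):
    L=latch(th,2.7); P=[(L[k][0],0,L[k][1]) for k in('pin','bar','tab','tip')]
    print(round(th,2),np.round(proj(d,case2w(C,P))).tolist(), np.round(L['tab']))
E
```

```text
1.5 [[321.0, 197.0], [321.0, 280.0], [321.0, 291.0], [321.0, 247.0]] [-195.  129.]
1.55 [[321.0, 197.0], [321.0, 280.0], [321.0, 291.0], [321.0, 249.0]] [-193.  133.]
1.6 [[321.0, 197.0], [321.0, 279.0], [321.0, 290.0], [321.0, 250.0]] [-191.  137.]
1.65 [[321.0, 198.0], [321.0, 279.0], [321.0, 290.0], [321.0, 251.0]] [-188.  140.]
1.7 [[321.0, 198.0], [321.0, 278.0], [321.0, 288.0], [321.0, 252.0]] [-186.  144.]
1.75 [[321.0, 198.0], [321.0, 276.0], [321.0, 287.0], [321.0, 253.0]] [-183.  148.]
1.8 [[321.0, 198.0], [321.0, 274.0], [321.0, 285.0], [321.0, 253.0]] [-180.  151.]
1.85 [[321.0, 198.0], [321.0, 272.0], [321.0, 283.0], [321.0, 253.0]] [-177.  154.]
1.9 [[321.0, 198.0], [321.0, 270.0], [321.0, 280.0], [321.0, 254.0]] [-174.  157.]
1.95 [[321.0, 197.0], [321.0, 267.0], [321.0, 277.0], [321.0, 253.0]] [-171.  160.]
2.0 [[321.0, 197.0], [321.0, 264.0], [321.0, 274.0], [321.0, 253.0]] [-167.  163.]
2.05 [[321.0, 197.0], [321.0, 260.0], [321.0, 270.0], [321.0, 253.0]] [-164.  166.]
2.1 [[321.0, 196.0], [321.0, 257.0], [321.0, 266.0], [321.0, 252.0]] [-160.  168.]
```

```bash
python3 - <<'E'
from h import *
d=shot('scene'); base=cv2.cvtColor(d['image'],cv2.COLOR_RGB2BGR)
print([(np.round(r['location']).tolist(),np.round(inv(r['location'])),round(r['confidence'],2)) for r in ctrl.mark_of(d,'claw_tab')])
out=[]
for th in (None,1.6,1.7,1.8):
    im=cv2.resize(base[230:320,285:365],None,fx=5,fy=5,interpolation=cv2.INTER_CUBIC)
    if th:
        L=latch(th,2.7)
        for k,c in(('pin',(0,0,255)),('bar',(0,255,0)),('tab',(255,0,0)),('tip',(0,255,255))):
            w=18 if k in('tab','tip') else 10
            p=proj(d,case2w(C,[(L[k][0],-w,L[k][1]),(L[k][0],w,L[k][1])]))
            p=((p-[285,230]+.5)*5).astype(int); cv2.line(im,tuple(map(int,p[0])),tuple(map(int,p[1])),c,1)
    out.append(im)
cv2.imwrite('pics/l.png',cv2.resize(np.vstack([np.hstack(out[:2]),np.hstack(out[2:])]),None,fx=.65,fy=.65,interpolation=cv2.INTER_AREA))
E
```

```text
[([627.0, -14.0, 148.0], array([-188.,   -2.]), 0.46)]
```

View pics/l.png

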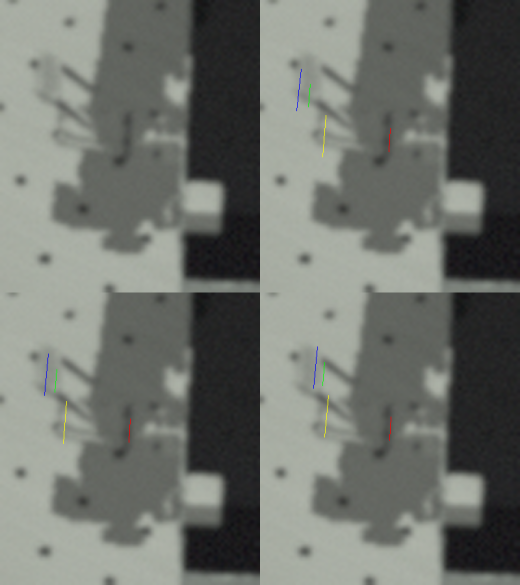

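```bash
python3 - <<'E'
from h import *
to_tool([ct(-235,0,258),ct(-235,0,142),ct(-124,0,142),ct(-124,0,230)])
E
```

```text
[-0.03, 0.04, -8.41, -0.001]  rows>=1.3
[-0.03, 11.64, -8.41, -0.001]  rows>=1.9
[-0.05, 11.64, 2.69, -0.001]  rows>=1.8
[-0.05, 2.84, 2.69, -0.001]  rows>=1.4
```

Request:
apply_moves(
  motion=[
    [0, 0, -4, 0, 0],
    [0, 0, -8.4, 0, 0],
    [0, 0, -8.4, 0, 0],
    [0, 6, -8.4, 0, 0],
    [0, 11.6, -8.4, 0, 0],
    [0, 11.6, -8.4, 0, 0],
    [0, 11.6, -8.4, 0, 0],
    [0, 11.6, -7, 0, 0],
    [0, 11.6, -6, 0, 0],
    [0, 11.6, -5, 0, 0],
    [0, 11.6, -4, 0, 0],
    [0, 11.6, -3, 0, 0],
    [0, 11.6, -2, 0, 0],
    [0, 11.6, -1, 0, 0],
  ],
)

```text
clock: 45.68
eef_pos: [613.0, 9.0, 142.2]
tool_rot: [-1.571, 0.0, 0.475]
force: [0.2, -0.8, 0.9]
width: -0.3
```

```bash
python3 - <<'E'
from h import *
d=shot('wrist'); save(d,'w26.png'); s=ctrl.read_state(); print(inv(s['eef_pos']),s['eef_pos'][2],s['force'])
d=shot('scene'); cv2.imwrite('pics/s26.png',cv2.resize(cv2.cvtColor(d['image'],cv2.COLOR_RGB2BGR)[200:340,260:400],None,fx=4,fy=4))
E
```

```text
(np.float64(-158.43629486619977), np.float64(-0.4729255415355169)) 142.34271149592638 [-0.36640562  1.40466061 -0.6408085 ]
```

View pics/w26.png

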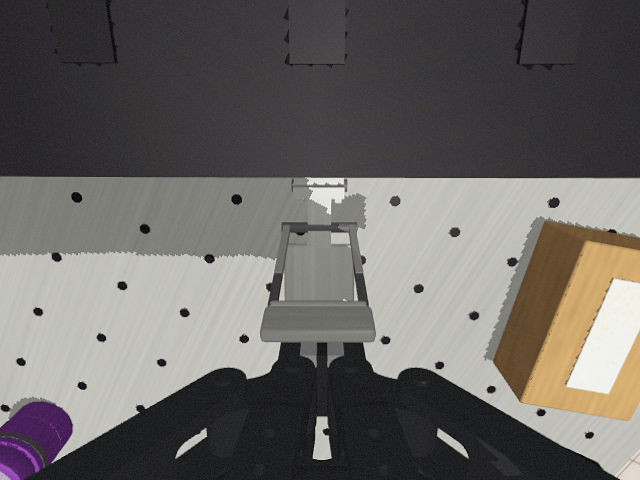

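View pics/s26.png

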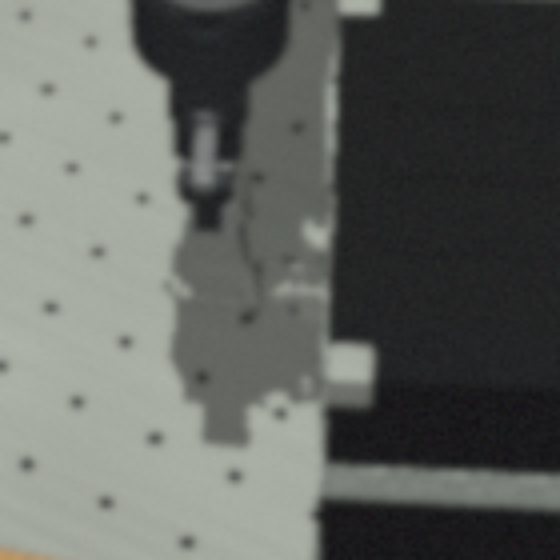

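Tab is riding on the fingers, tilting up as planned (wrist (318,322)). Continue the push over vertical.

Request:
apply_moves(
  motion=[
    [0, 0, 1, 0, 0],
    [0, 0, 1.8, 0, 0],
    [0, 0, 2.5, 0, 0],
    [0, 0, 3, 0, 0],
    [0, 0, 3.5, 0, 0],
    [0, 0, 3.5, 0, 0],
    [0, 0, 3.5, 0, 0],
    [0, 0, 3.5, 0, 0],
  ],
)

```text
clock: 46.78
eef_pos: [597.5, 39.1, 142.3]
tool_rot: [-1.571, 0.0, 0.474]
force: [-0.3, -1.1, 0.1]
width: -0.1
```

```bash
python3 - <<'E'
from h import *
s=ctrl.read_state();d=shot('wrist'); save(d,'w27.png'); print(inv(s['eef_pos']),s['eef_pos'][2],s['force'])
for q in ('keeper','claw_tab','claw_bar'): print([(np.round(r['location']).tolist(),np.round(inv(r['location'])),round(r['confidence'],2)) for r in ctrl.mark_of(d,q)])
E
```

```text
(np.float64(-126.6587252028462), np.float64(-0.3003829386359058)) 142.2893577988233 [-0.32458459 -1.07472573  0.0772916 ]
[]
[]
[]
```

View pics/w27.png

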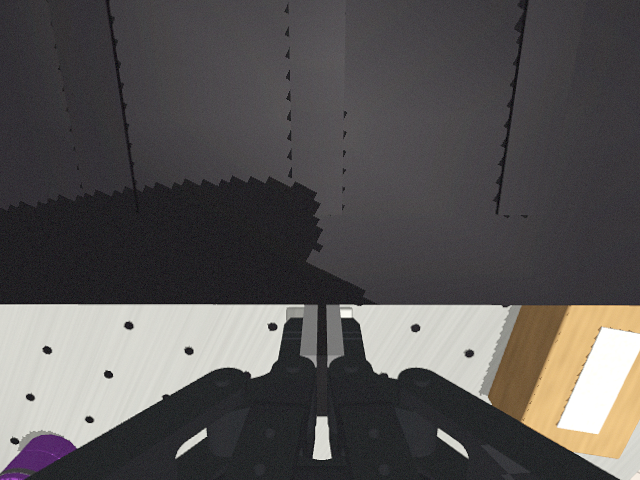

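Request:
apply_moves(
  motion=[
    [0, 0, -1.5, 0, 0],
    [0, 0, -4, 0, 0],
    [0, -4, -7.3, 0, 0],
    [0, -10, -7.3, 0, 0],
    [0, -11, -7.3, 0, 0],
    [0, -11, -7.3, 0, 0],
    [0, -11, -7.3, 0, 0],
  ],
)

```text
clock: 47.85
eef_pos: [629.8, -26.1, 250.6]
tool_rot: [-1.57, 0.003, 0.475]
force: [-0.0, 0.5, -1.1]
width: -0.0
```

```bash
python3 - <<'E'
from h import *
s=ctrl.read_state();d=shot('wrist'); save(d,'w28.png'); print(inv(s['eef_pos']),s['eef_pos'][2],s['force'])
for q in ('keeper','claw_tab','claw_bar'): print([(np.round(r['location']).tolist(),np.round(inv(r['location'])),round(r['confidence'],2)) for r in ctrl.mark_of(d,q)])
for th,yk in ((1.5,1.15),(1.6,1.22),(1.7,1.33),(1.8,1.4),(1.9,1.5)):
    L=latch(th,yk); P=[(L[k][0],0,L[k][1]) for k in('pin','bar','tab','tip')]
    print(round(th,2),np.round(proj(d,case2w(C,P))).tolist(), np.round(L['bar']))
e=shot('scene'); save(e,'s28.png')
for q in ('keeper','claw_tab','claw_bar'): print([(np.round(r['location']).tolist(),np.round(inv(r['location'])),round(r['confidence'],2)) for r in ctrl.mark_of(e,q)])
E
```

```text
(np.float64(-199.40432733743285), np.float64(0.9995603586826292)) 250.58105155286609 [-0.03092218  0.49839512 -1.05379429]
[([584.0, 62.0, 138.0], array([-100.,    1.]), 0.91)]
[([582.0, 67.0, 156.0], array([-94.,   1.]), 0.58)]
[([585.0, 66.0, 154.0], array([-97.,  -1.]), 0.58)]
1.5 [[324.0, 131.0], [324.0, 75.0], [324.0, 66.0], [324.0, 189.0]] [-100.  146.]
1.6 [[324.0, 131.0], [324.0, 72.0], [324.0, 62.0], [324.0, 191.0]] [-99. 147.]
1.7 [[324.0, 131.0], [324.0, 72.0], [324.0, 63.0], [324.0, 191.0]] [-99. 150.]
1.8 [[324.0, 131.0], [324.0, 68.0], [324.0, 58.0], [324.0, 191.0]] [-97. 150.]
1.9 [[324.0, 130.0], [324.0, 67.0], [324.0, 56.0], [324.0, 191.0]] [-97. 152.]
[([583.0, 63.0, 136.0], array([-99.,   1.]), 0.83), ([522.0, -442.0, -1.0], array([-520.,  288.]), 0.64), ([740.0, -126.0, -0.0], array([-339.,  -51.]), 0.29)]
[([584.0, 67.0, 157.0], array([-96.,  -2.]), 0.65)]
[([585.0, 66.0, 148.0], array([-97.,  -1.]), 0.57)]
```

View pics/w28.png

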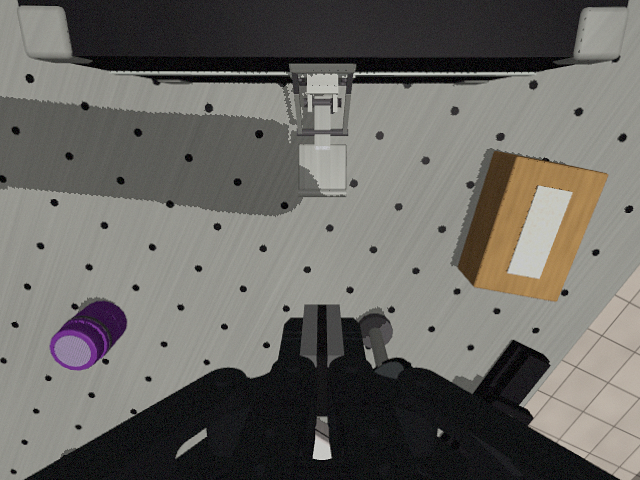

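```bash
python3 - <<'E'
from h import *
to_tool([ct(-212,0,200,YX)])
E
```

```text
[-0.01, 5.20, -1.29, 1.569]  rows>=8.4
```

Request:
apply_moves(
  motion=[
    [0, 0, 0, 0.18, 8.5],
    [0, 0, -0.3, 0.36, 8.5],
    [0, 0, -0.6, 0.54, 8.5],
    [0, 0, -1, 0.72, 8.5],
    [0, 1, -1.3, 0.9, 8.5],
    [0, 2, -1.3, 1.08, 8.5],
    [0, 3, -1.3, 1.26, 8.5],
    [0, 4, -1.3, 1.44, 8.5],
    [0, 5.2, -1.3, 1.57, 8.5],
    [0, 5.2, -1.3, 1.57, 8.5],
    [0, 5.2, -1.3, 1.57, 8.5],
    [0, 5.2, -1.3, 1.57, 8.5],
  ],
)

```text
clock: 49.75
eef_pos: [637.1, -37.0, 200.9]
tool_rot: [-1.57, -0.0, -1.094]
force: [0.1, -0.0, -0.1]
width: 84.9
```

```bash
python3 - <<'E'
from h import *
s=ctrl.read_state();d=shot('wrist'); save(d,'w29.png'); print(inv(s['eef_pos']),s['eef_pos'][2],s['force'],s['qpos'])
to_tool([ct(-212,0,200,YX),ct(-212,0,120,YX),ct(-212,0,55,YX)])
E
```

```text
(np.float64(-212.43355965780486), np.float64(-0.5363159434019451)) 200.917206906319 [ 0.13337543 -0.03463254 -0.09582852] [ 0.16925591  0.6521899  -0.25997185  1.58095705  0.19525256  0.93295789
 -1.24998662]
[-0.05, 0.09, -0.04, -0.000]  rows>=0.0
[-0.05, 8.09, -0.05, -0.000]  rows>=1.3
[-0.05, 14.59, -0.06, -0.000]  rows>=1.0
```

View pics/w29.png

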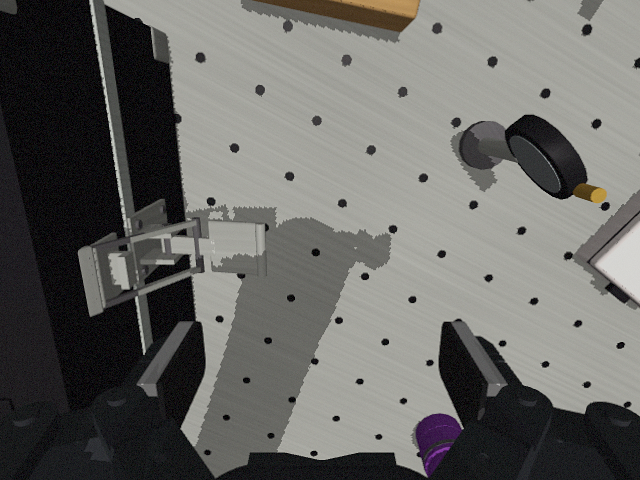

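Request:
apply_moves(
  motion=[
    [0, 4, 0, 0, 8.5],
    [0, 7.5, 0, 0, 8.5],
    [0, 8.5, 0, 0, 8.5],
    [0, 9.5, 0, 0, 8.5],
    [0, 10.2, 0, 0, 8.5],
    [0, 10.9, 0, 0, 8.5],
    [0, 11.5, 0, 0, 8.5],
    [0, 11.5, 0, 0, 8.5],
  ],
)

```text
clock: 50.8
eef_pos: [636.6, -37.0, 85.1]
tool_rot: [-1.571, 0.0, -1.095]
force: [-0.1, 0.2, 0.2]
width: 84.9
```

```bash
python3 - <<'E'
from h import *
s=ctrl.read_state();d=shot('wrist'); save(d,'w30.png'); print(inv(s['eef_pos']),s['eef_pos'][2],s['force'])
E
```

```text
(np.float64(-212.25338094200316), np.float64(-0.09057285156870876)) 85.12169212925515 [-0.07622088  0.18217685  0.18623044]
```

View pics/w30.png

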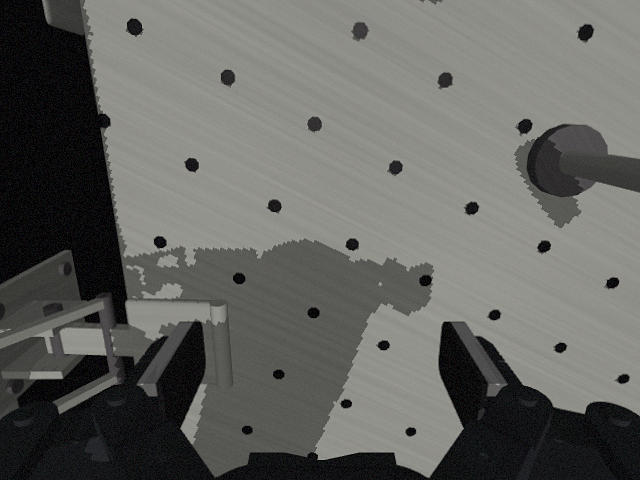

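Request:
apply_moves(
  motion=[
    [0, 0.7, 0, 0, 8.5],
    [0, 1.4, 0, 0, 8.5],
    [0, 2, 0, 0, 8.5],
    [0, 2.5, 0, 0, 8.5],
    [0, 3, 0, 0, 8.5],
    [0, 3, 0, 0, 8.5],
  ],
)

```text
clock: 51.6
eef_pos: [636.6, -37.2, 54.8]
tool_rot: [-1.571, 0.0, -1.095]
force: [0.8, 0.0, -1.2]
width: 84.6
```

```bash
python3 - <<'E'
from h import *
s=ctrl.read_state();d=shot('wrist'); save(d,'w31.png'); print(inv(s['eef_pos']),s['eef_pos'][2],s['force'])
e=shot('scene');cv2.imwrite('pics/s31.png',cv2.resize(cv2.cvtColor(e['image'],cv2.COLOR_RGB2BGR)[200:340,260:400],None,fx=4,fy=4))
E
```

```text
(np.float64(-212.3378546489847), np.float64(0.03933967174009467)) 54.82786561835097 [ 0.84008464  0.04393612 -1.17570558]
```

View pics/w31.png

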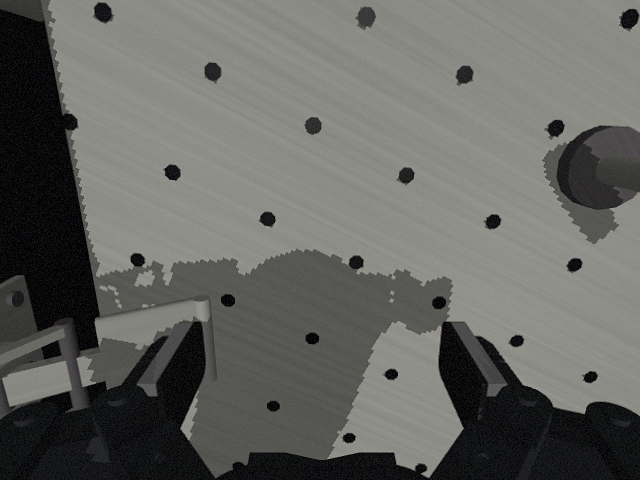

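View pics/s31.png

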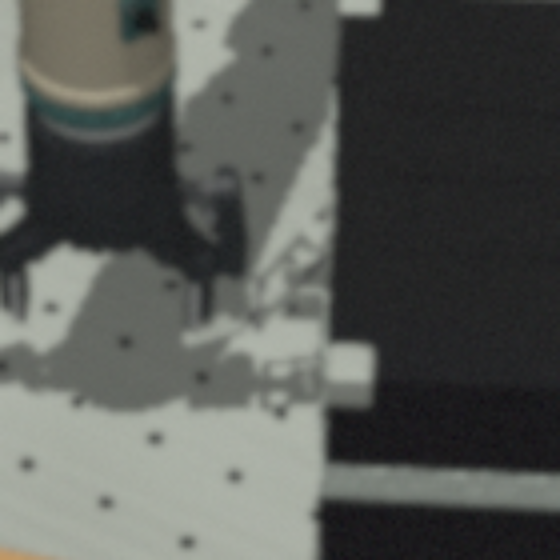

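Request:
apply_moves(
  motion=[
    [-0.3, 0.4, 0, 0, 8.5],
    [-0.5, 0.8, 0, 0, 8.5],
    [-0.8, 1.2, 0, 0, 8.5],
    [-1, 1.5, 0, 0, 8.5],
    [-1, 1.5, 0, 0, 8.5],
  ],
)

```text
clock: 52.32
eef_pos: [631.8, -27.6, 40.0]
tool_rot: [-1.571, 0.001, -1.095]
force: [-0.7, -1.1, 1.6]
width: 84.9
```

```bash
python3 - <<'E'
from h import *
s=ctrl.read_state();d=shot('wrist'); save(d,'w32.png'); print(inv(s['eef_pos']),s['eef_pos'][2],s['force'])
E
```

```text
(np.float64(-201.6510189926882), np.float64(-0.15950891158202296)) 39.96404037583009 [-0.65675774 -1.12215248  1.63020228]
```

View pics/w32.png

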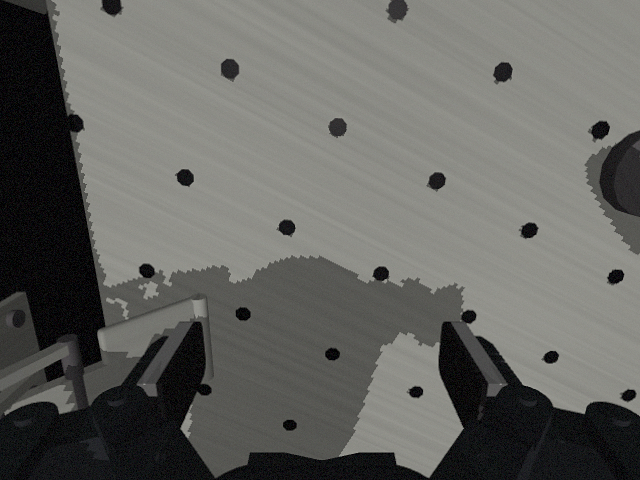

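Request:
apply_moves(
  motion=[
    [0, -1.5, 0, 0, 8.5],
    [1.5, -1.5, 0, 0, 8.5],
    [3.6, -1.5, 0, 0, 8.5],
    [3.6, -1.5, 0, 0, 8.5],
    [3.6, 1, 0, 0, 8.5],
    [3.6, 2.4, 0, 0, 8.5],
    [3.6, 2.4, 0, 0, 8.5],
    [3.6, 2.4, 0, 0, 8.5],
  ],
)

```text
clock: 53.38
eef_pos: [649.0, -59.9, 16.7]
tool_rot: [-1.57, -0.0, -1.095]
force: [-0.0, -0.4, 0.2]
width: 84.9
```

```bash
python3 - <<'E'
from h import *
s=ctrl.read_state();d=shot('wrist'); save(d,'w33.png'); print(inv(s['eef_pos']),s['eef_pos'][2],s['force'])
E
```

```text
(np.float64(-238.25148259172562), np.float64(-0.5881544548869897)) 16.72564170268104 [-0.02253714 -0.36795579  0.15100945]
```

View pics/w33.png

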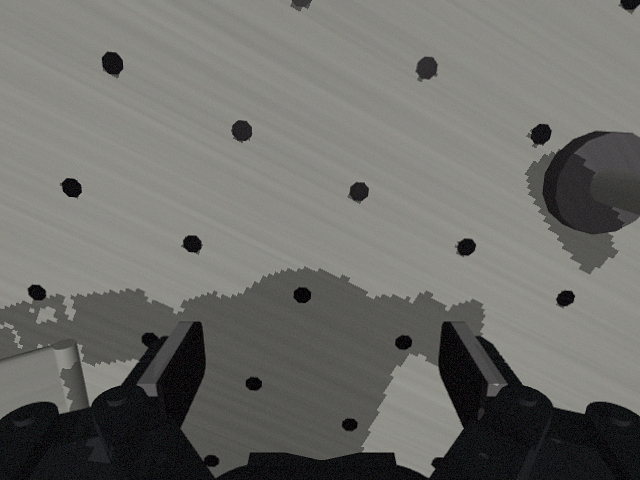

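Request:
apply_moves(
  motion=[
    [-1, 0, 0, 0, 8.5],
    [-2, 0, 0, 0, 8.5],
    [-2.7, 0, 0, 0, 8.5],
    [-3.4, 0, 0, 0, 8.5],
    [-4, 0, 0, 0, 8.5],
    [-4, 0, 0, 0, 8.5],
  ],
)

```text
clock: 54.18
eef_pos: [630.5, -26.1, 16.4]
tool_rot: [-1.571, -0.002, -1.096]
force: [1.7, -1.6, -0.7]
width: 84.9
```

```bash
python3 - <<'E'
from h import *
s=ctrl.read_state();d=shot('wrist'); save(d,'w34.png'); print(inv(s['eef_pos']),s['eef_pos'][2],s['force'])
e=shot('scene');cv2.imwrite('pics/s34.png',cv2.resize(cv2.cvtColor(e['image'],cv2.COLOR_RGB2BGR)[200:340,260:400],None,fx=4,fy=4))
E
```

```text
(np.float64(-199.74701721959173), np.float64(0.32711824510674603)) 16.415556963259736 [ 1.70308766 -1.64169849 -0.66867317]
```

View pics/w34.png

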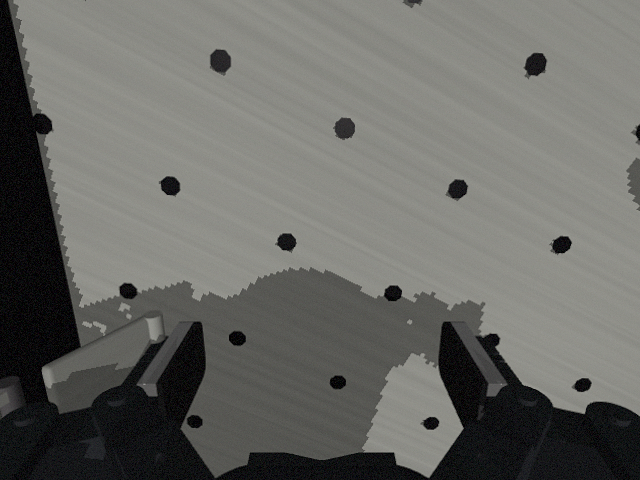

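View pics/s34.png

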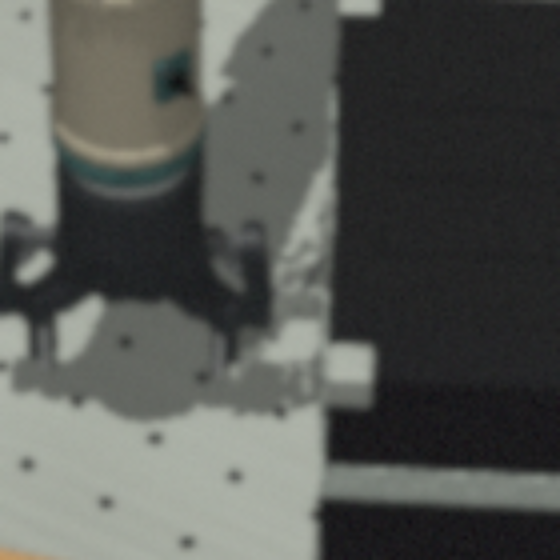

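Request:
apply_moves(
  motion=[
    [-0.5, 0, 0, 0, 8.5],
    [-1, 0, 0, 0, 8.5],
    [-1.5, 0, 0, 0, 8.5],
    [-1.8, 0, 0, 0, 8.5],
    [-1.8, 0, 0, 0, 8.5],
  ],
)

```text
clock: 54.9
eef_pos: [628.6, -21.7, 17.9]
tool_rot: [-1.566, -0.018, -1.103]
force: [14.3, -25.5, -5.5]
width: 85.0
```

```bash
python3 - <<'E'
from h import *
s=ctrl.read_state();d=shot('wrist'); save(d,'w35.png'); print(inv(s['eef_pos']),s['eef_pos'][2],s['force'])
E
```

```text
(np.float64(-194.9992455595056), np.float64(0.007636709064001934)) 17.91003661299671 [ 14.30737274 -25.54043149  -5.51930087]
```

View pics/w35.png

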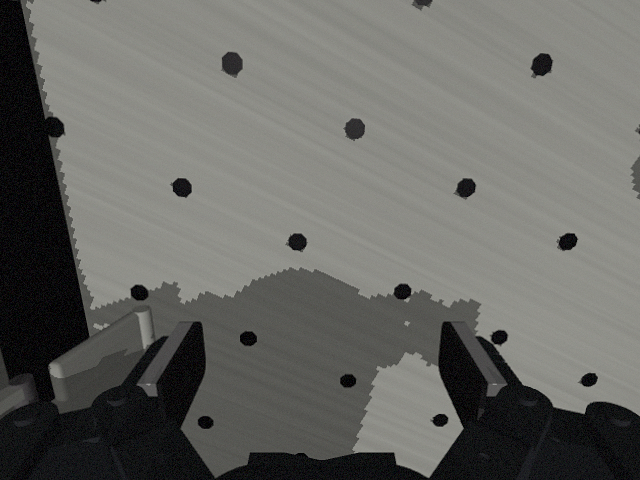

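Request:
apply_moves(
  motion=[
    [1, 0, 0, 0, 8.5],
    [2.5, 0, 0, 0, 8.5],
    [4.5, 0, 0, 0, 8.5],
    [4.5, 0, 0, 0, 8.5],
    [4.5, -6, 0, 0, 8.5],
    [4.5, -12, 0, 0, 8.5],
    [4.5, -18, 0, 0, 8.5],
    [4.5, -18, 0, 0, 8.5],
    [4.5, -18, 0, 0, 8.5],
  ],
)

```text
clock: 56.08
eef_pos: [641.9, -47.9, 196.0]
tool_rot: [-1.572, 0.001, -1.094]
force: [-0.3, 0.8, 0.5]
width: 84.9
```

```bash
python3 - <<'E'
from h import *
s=ctrl.read_state();d=shot('wrist'); save(d,'w36.png'); print(inv(s['eef_pos']),s['eef_pos'][2],s['force'],s['qpos'])
to_tool([ct(-215,62,200,YX-1.4)])
for th in (.2,.5,.7,.9,1.0,1.1): print(th,proj(d,case2w(C,[(-113-62*np.sin(th),0,92-62*np.cos(th))])))
E
```

```text
(np.float64(-224.28785784860224), np.float64(0.19775031138306076)) 195.99355405716727 [-0.33721722  0.75886105  0.45053512] [ 0.18701791  0.66684273 -0.26401422  1.56701107  0.20130383  0.93564012
 -1.23711499]
[-0.92, -0.49, -6.13, 1.400]  rows>=7.5
0.2 [[194.55919788 218.59544227]]
0.5 [[215.03090844 220.69316988]]
0.7 [[226.44863041 223.09219135]]
0.9 [[235.6585659  226.29315301]]
1.0 [[239.30696158 228.1921982 ]]
1.1 [[242.24283427 230.28711508]]
```

View pics/w36.png

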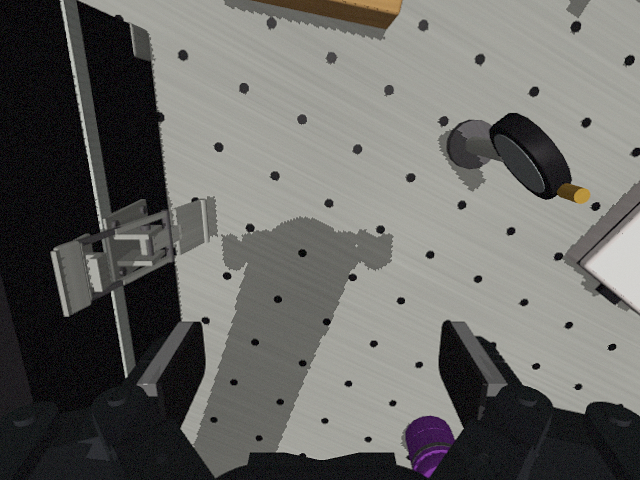

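Request:
apply_moves(
  motion=[
    [-0.1, 0, -1, 0.17, 8.5],
    [-0.2, 0, -2, 0.35, 8.5],
    [-0.4, 0, -3, 0.52, 8.5],
    [-0.5, 0, -4, 0.7, 8.5],
    [-0.6, 0, -5, 0.87, 8.5],
    [-0.8, 0, -6.1, 1.05, 8.5],
    [-0.9, 0, -6.1, 1.2, 8.5],
    [-0.9, 0, -6.1, 1.3, 8.5],
    [-0.9, 0, -6.1, 1.4, 8.5],
    [-0.9, 0, -6.1, 1.4, 8.5],
    [-0.9, 0, -6.1, 1.4, 8.5],
  ],
)

```text
clock: 57.5
eef_pos: [583.7, -68.3, 195.3]
tool_rot: [-1.572, -0.002, -2.493]
force: [0.3, -0.0, -0.1]
width: 84.8
```

```bash
python3 - <<'E'
from h import *
s=ctrl.read_state();d=shot('wrist'); save(d,'w37.png'); print(inv(s['eef_pos']),s['eef_pos'][2],s['force'],s['qpos'])
to_tool([ct(-205,62,200,YX-1.4),ct(-205,62,20,YX-1.4),ct(-165,62,20,YX-1.4),ct(-145,62,20,YX-1.4)])
E
```

```text
(np.float64(-215.71912844412319), np.float64(61.290641612294074)) 195.28959847178263 [ 0.28170283 -0.04604667 -0.12262571] [-0.01025585  0.58346859  0.12339362  1.73666984 -0.09197833  0.8291198
 -2.33795244]
[-0.10, -0.44, -1.09, 0.000]  rows>=0.2
[-0.12, 17.56, -1.07, 0.000]  rows>=2.9
[-0.80, 17.56, -5.01, 0.000]  rows>=0.6
[-1.14, 17.56, -6.98, 0.000]  rows>=0.3
```

View pics/w37.png

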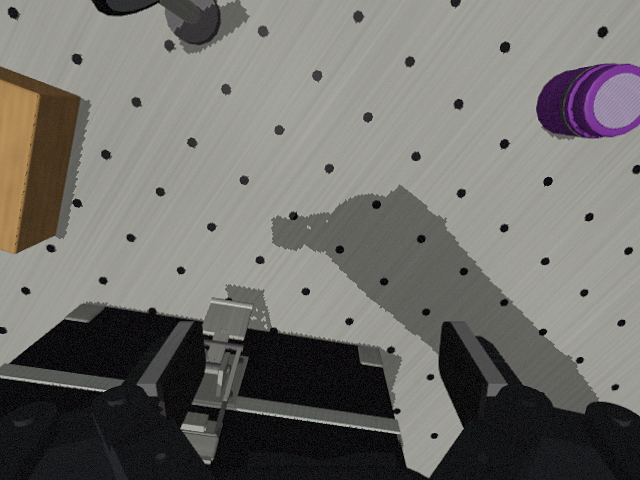

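Request:
apply_moves(
  motion=[
    [-0.1, 0, -1.1, 0, 8.5],
    [-0.1, 5, -1.1, 0, 8.5],
    [-0.1, 10, -1.1, 0, 8.5],
    [-0.1, 15, -1.1, 0, 8.5],
    [-0.1, 17.5, -1.1, 0, 8.5],
    [-0.1, 17.5, -1.1, 0, 8.5],
    [-0.1, 17.5, -1.1, 0, 8.5],
    [-0.3, 17.5, -2.1, 0, 8.5],
    [-0.45, 17.5, -3.1, 0, 8.5],
    [-0.6, 17.5, -4.1, 0, 8.5],
    [-0.8, 17.5, -5, 0, 8.5],
    [-0.8, 17.5, -5, 0, 8.5],
  ],
)

```text
clock: 59.05
eef_pos: [560.2, -22.5, 21.4]
tool_rot: [-1.571, 0.0, -2.493]
force: [-0.7, -0.4, 0.7]
width: 85.1
```

```bash
python3 - <<'E'
from h import *
s=ctrl.read_state();d=shot('wrist'); save(d,'w38.png'); print(inv(s['eef_pos']),s['eef_pos'][2],s['force'])
to_tool([ct(-155,62,20,YX-1.4),ct(-145,62,20,YX-1.4)])
E
```

```text
(np.float64(-164.25910910177174), np.float64(61.10654971771075)) 21.36041372171857 [-0.69409691 -0.36241021  0.7396897 ]
[-0.09, 0.14, -1.02, -0.000]  rows>=0.2
[-0.26, 0.14, -2.00, -0.000]  rows>=0.2
```

View pics/w38.png

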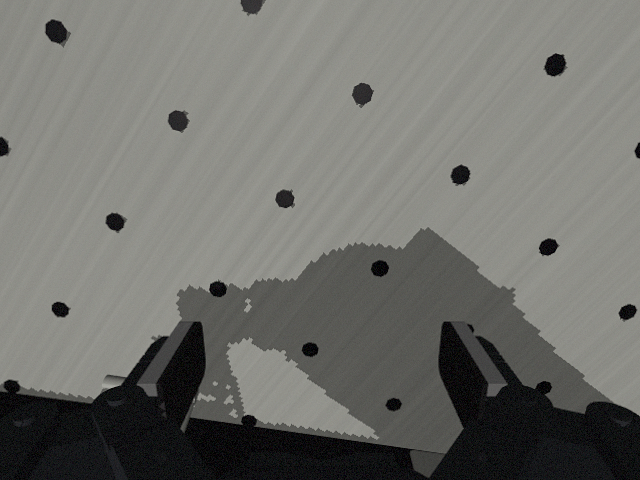

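Request:
apply_moves(
  motion=[
    [-0.1, 0, -0.5, 0, 8.5],
    [-0.15, 0, -1, 0, 8.5],
    [-0.25, 0, -1.5, 0, 8.5],
    [-0.25, 0, -1.5, 0, 8.5],
  ],
)

```text
clock: 59.6
eef_pos: [553.4, -10.0, 21.3]
tool_rot: [-1.571, -0.0, -2.495]
force: [-0.4, 0.2, 0.2]
width: 85.0
```

```bash
python3 - <<'E'
from h import *
s=ctrl.read_state();d=shot('wrist'); save(d,'w39.png'); print(inv(s['eef_pos']),s['eef_pos'][2],s['force'])
e=shot('scene');cv2.imwrite('pics/s39.png',cv2.resize(cv2.cvtColor(e['image'],cv2.COLOR_RGB2BGR)[200:340,260:400],None,fx=4,fy=4))
E
```

```text
(np.float64(-149.9746247538717), np.float64(61.46355315422811)) 21.301791574355587 [-0.42071695  0.18967857  0.19032652]
```

View pics/w39.png

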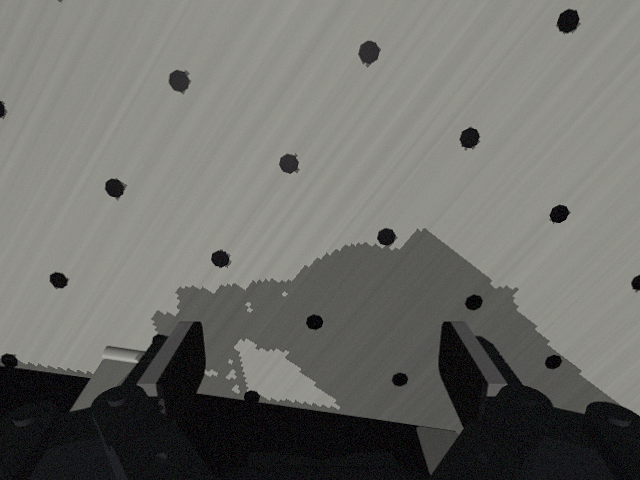

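```bash
python3 - <<'E'
from h import *
d=shot('wrist')
for z in (30,34,38): print(z,inv(atz(d,106,350,z)),inv(atz(d,140,353,z)))
s=ctrl.read_state();R=euler(s['tool_rot']).as_matrix()
for t in [(-42.5,-13,11),(-42.5,-13,-11),(-57,-13,-11),(-57,-13,11)]:
    w=s['eef_pos']+R@np.array(t); print(t,proj(d,w),inv(w),w[2])
E
```

```text
30 (np.float64(-130.4154281001188), np.float64(-17.35091091977322)) (np.float64(-131.21211993303092), np.float64(-4.771526445915235))
34 (np.float64(-133.3310669536801), np.float64(-15.404821597006233)) (np.float64(-134.1040755239305), np.float64(-3.199384557162361))
38 (np.float64(-136.24670580724143), np.float64(-13.45873227423926)) (np.float64(-136.99603111483006), np.float64(-1.6272426684093872))
(-42.5, -13, 11) [[201.30177877 313.66166778]] (np.float64(-154.0681090727033), np.float64(17.652905489636858)) 34.33698633610168
(-42.5, -13, -11) [[206.64868584 367.10965674]] (np.float64(-132.3841920757425), np.float64(21.368782599010714)) 34.33599792928355
(-57, -13, -11) [[167.35091007 367.19803479]] (np.float64(-129.93509122940986), np.float64(7.077110031908795)) 34.336526359625914
(-57, -13, 11) [[160.1658486  313.71580812]] (np.float64(-151.61900822637065), np.float64(3.3612329225349313)) 34.337514766444045
```

View pics/s39.png

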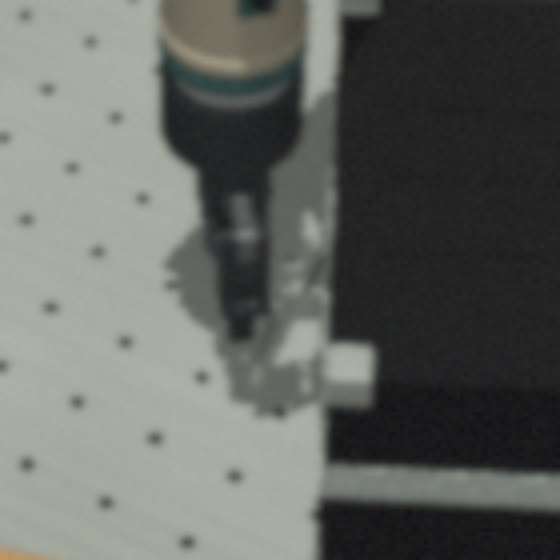

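Request:
apply_moves(
  motion=[
    [-0.05, 0, -0.3, 0, 8.5],
    [-0.1, 0, -0.5, 0, 8.5],
    [-0.1, 0, -0.7, 0, 8.5],
    [-0.1, 0, -0.7, 0, 8.5],
  ],
)

```text
clock: 60.25
eef_pos: [550.8, -4.7, 21.4]
tool_rot: [-1.569, 0.001, -2.496]
force: [2.1, -3.4, -1.3]
width: 85.3
```

```bash
python3 - <<'E'
from h import *
s=ctrl.read_state();d=shot('wrist'); save(d,'w40.png'); print(inv(s['eef_pos']),s['eef_pos'][2],s['force'])
E
```

```text
(np.float64(-144.14213465725973), np.float64(61.34418849007632)) 21.44366475548973 [ 2.07715216 -3.36883329 -1.25021355]
```

View pics/w40.png

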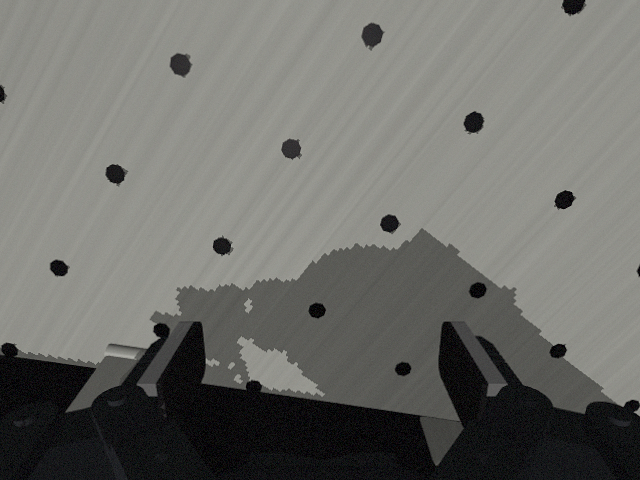

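Request:
apply_moves(
  motion=[
    [-0.05, 0, -0.3, 0, 8.5],
    [-0.1, 0, -0.5, 0, 8.5],
    [-0.1, 0, -0.5, 0, 8.5],
  ],
)

```text
clock: 60.68
eef_pos: [550.7, -4.5, 21.5]
tool_rot: [-1.564, 0.001, -2.502]
force: [6.3, -10.9, -4.7]
width: 84.9
```

```bash
python3 - <<'E'
from h import *
s=ctrl.read_state();d=shot('wrist'); save(d,'w41.png'); print(inv(s['eef_pos']),s['eef_pos'][2],s['force'])
E
```

```text
(np.float64(-143.88934146158306), np.float64(61.33830038974077)) 21.532283075091996 [  6.31963061 -10.90543043  -4.6732149 ]
```

View pics/w41.png

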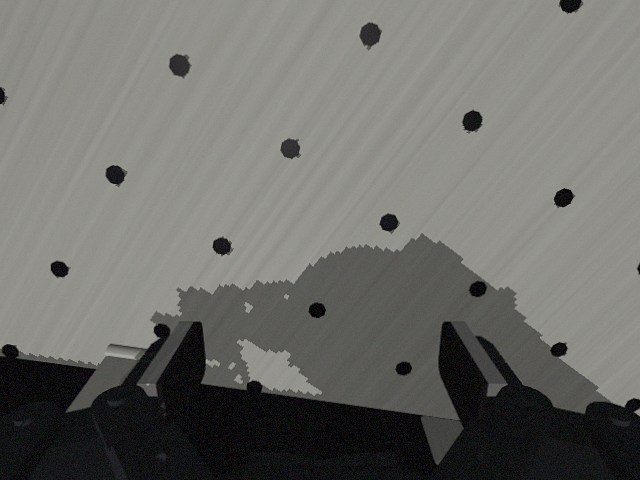

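```bash
python3 - <<'E'
from h import *
to_tool([ct(-200,61,21.5,YX-1.4),ct(-200,50,21.5,YX-.97),ct(-172,50,21.5,YX-.97),ct(-163,50,21.5,YX-.97)])
E
```

```text
[0.87, 0.04, 5.54, -0.008]  rows>=0.9
[-0.21, 0.04, 5.72, -0.438]  rows>=2.3
[-0.67, 0.02, 2.96, -0.438]  rows>=0.4
[-0.81, 0.02, 2.07, -0.438]  rows>=0.1
```

Request:
apply_moves(
  motion=[
    [0.4, 0, 2.5, 0, 8.5],
    [0.9, 0, 6, 0, 8.5],
    [0.9, 0, 6, 0, 8.5],
    [0.5, 0, 6, -0.15, 8.5],
    [0, 0, 6, -0.3, 8.5],
    [-0.2, 0, 6, -0.43, 8.5],
    [-0.2, 0, 6, -0.43, 8.5],
    [-0.2, 0, 6, -0.43, 8.5],
  ],
)

```text
clock: 61.72
eef_pos: [585.1, -45.4, 21.2]
tool_rot: [-1.572, 0.0, -2.066]
force: [-0.2, 0.2, -0.4]
width: 84.9
```

```bash
python3 - <<'E'
from h import *
s=ctrl.read_state();d=shot('wrist'); save(d,'w42.png'); print(inv(s['eef_pos']),s['eef_pos'][2],s['force'])
to_tool([ct(-172,50,21.5,YX-.97),ct(-167,50,21.5,YX-.97),ct(-162,50,21.5,YX-.97)])
E
```

```text
(np.float64(-196.04530390149884), np.float64(49.5885947834387)) 21.246040613985095 [-0.21923447  0.18838653 -0.41307701]
[-1.34, -0.02, -2.03, -0.002]  rows>=0.4
[-1.62, -0.02, -2.45, -0.002]  rows>=0.1
[-1.90, -0.02, -2.86, -0.002]  rows>=0.1
```

View pics/w42.png

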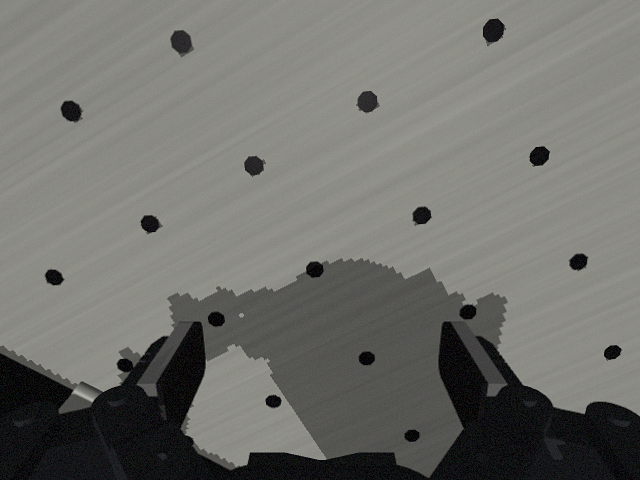

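Request:
apply_moves(
  motion=[
    [-0.5, 0, -0.8, 0, 8.5],
    [-1, 0, -1.5, 0, 8.5],
    [-1.3, 0, -2, 0, 8.5],
    [-1.5, 0, -2.25, 0, 8.5],
    [-1.6, 0, -2.45, 0, 8.5],
    [-1.6, 0, -2.45, 0, 8.5],
  ],
)

```text
clock: 62.52
eef_pos: [571.9, -21.6, 21.4]
tool_rot: [-1.57, -0.001, -2.066]
force: [-0.1, -3.6, 0.9]
width: 84.4
```

```bash
python3 - <<'E'
from h import *
s=ctrl.read_state();d=shot('wrist'); save(d,'w43.png'); print(inv(s['eef_pos']),s['eef_pos'][2],s['force'])
E
```

```text
(np.float64(-168.81578558521164), np.float64(50.297249968353164)) 21.40974259454417 [-0.1293492  -3.58536507  0.94425502]
```

View pics/w43.png

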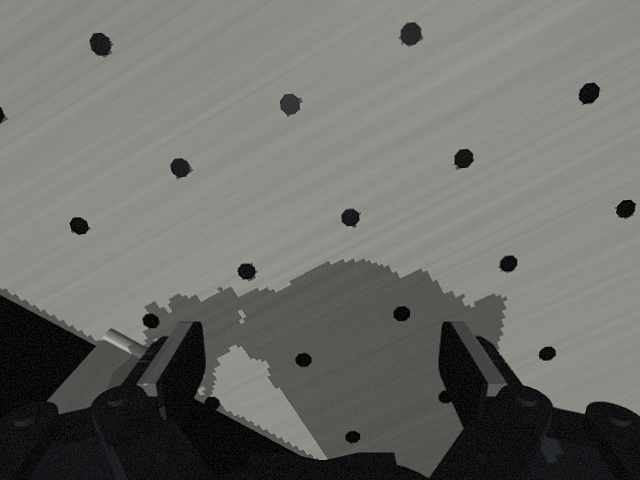

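Request:
apply_moves(
  motion=[
    [-0.2, 0, -0.3, 0, 8.5],
    [-0.3, 0, -0.45, 0, 8.5],
    [-0.4, 0, -0.6, 0, 8.5],
    [-0.4, 0, -0.6, 0, 8.5],
  ],
)

```text
clock: 63.08
eef_pos: [570.8, -20.2, 22.0]
tool_rot: [-1.564, -0.003, -2.072]
force: [4.3, -13.6, 0.2]
width: 84.8
```

```bash
python3 - <<'E'
from h import *
s=ctrl.read_state();d=shot('wrist'); save(d,'w44.png'); print(inv(s['eef_pos']),s['eef_pos'][2],s['force'])
for z in (31,): print(inv(atz(d,106,330,z)))
E
```

```text
(np.float64(-167.09992096820724), np.float64(50.73572394627227)) 21.9599139804992 [  4.31787058 -13.632549     0.24196324]
(np.float64(-124.78352591147103), np.float64(-16.54528028822434))
```

View pics/w44.png

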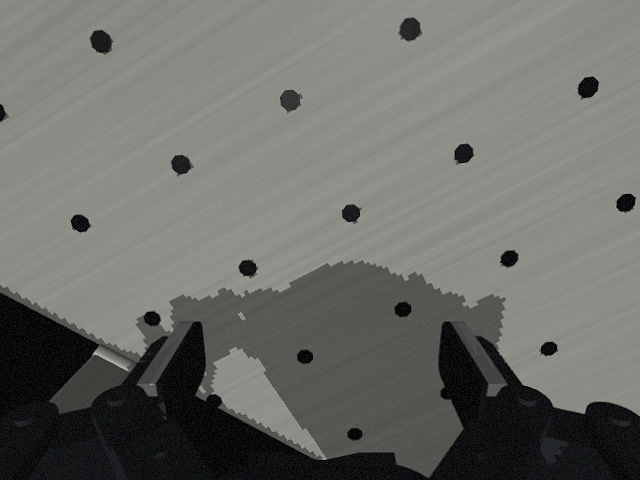

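Request:
apply_moves(
  motion=[
    [0.5, 0, 0.8, 0, 8.5],
    [1.5, 0, 2.2, 0, 8.5],
    [3, 0, 4.5, 0, 8.5],
    [3.4, 0, 5, 0, 8.5],
    [3.4, -6, 5, 0, 8.5],
    [3.4, -12, 5, 0, 8.5],
    [3.4, -18, 5, 0, 8.5],
    [3.4, -20, 5, 0, 8.5],
    [3.4, -20, 5, 0, 8.5],
  ],
)

```text
clock: 64.25
eef_pos: [597.0, -66.8, 223.0]
tool_rot: [-1.568, 0.002, -2.064]
force: [0.2, -0.9, -0.4]
width: 85.2
```

```bash
python3 - <<'E'
from h import *
s=ctrl.read_state();d=shot('wrist'); save(d,'w45.png'); print(inv(s['eef_pos']),s['eef_pos'][2],s['force'],s['qpos'])
for q in ('keeper','claw_bar','claw_tab'): print([(np.round(r['location']).tolist(),np.round(inv(r['location'])),round(r['confidence'],2)) for r in ctrl.mark_of(d,q)])
for th in (0,.1,.2): print(th,proj(d,case2w(C,[(-113-62*np.sin(th),y,92-62*np.cos(th)) for y in (-17,17)])).tolist())
E
```

```text
(np.float64(-220.55584621231472), np.float64(48.8043576336638)) 223.00801013574852 [ 0.22831209 -0.90124756 -0.43113954] [ 0.08991972  0.5631088  -0.03885925  1.67299078  0.02547303  0.90253143
 -2.02244087]
[([585.0, 65.0, 137.0], array([-98.,  -1.]), 0.61)]
[([583.0, 66.0, 139.0], array([-96.,   0.]), 0.9), ([584.0, 62.0, 136.0], array([-100.,    1.]), 0.53)]
[([586.0, 60.0, 147.0], array([-102.,    0.]), 0.93)]
0 [[191.42696363658936, 267.9367120086667], [224.93400280054834, 288.03132809613095]]
0.1 [[194.75442585236033, 262.61563811635654], [228.37621207352845, 282.8998643838918]]
0.2 [[197.87514270036775, 257.53383305365094], [231.66980953023995, 278.0380846160197]]
```

View pics/w45.png

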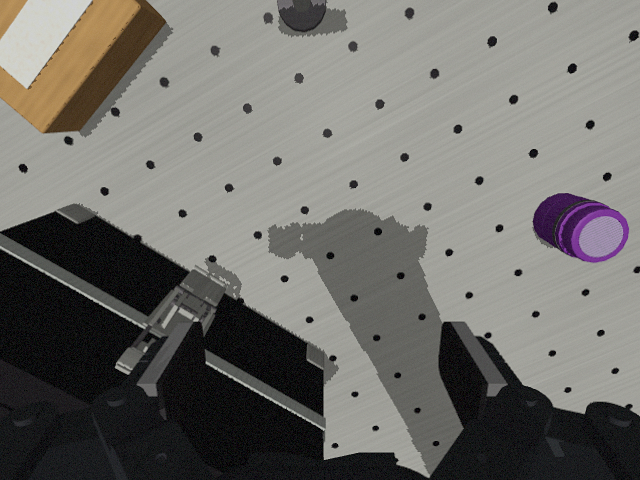

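```bash
python3 - <<'E'
from h import *
a=cv2.imread('pics/w45.png')[245:385,105:265]; cv2.imwrite('pics/z45.png',cv2.resize(a,None,fx=4,fy=4,interpolation=2))
E
```

```text
(no output)
```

View pics/z45.png

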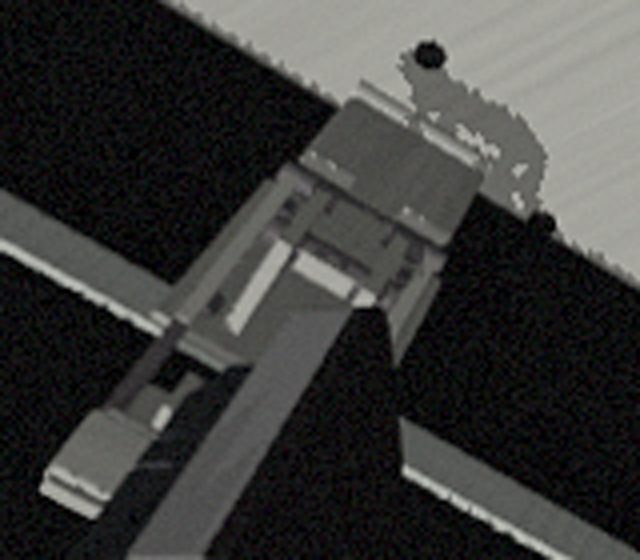

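```bash
python3 - <<'E'
from h import *
to_tool([ct(-225,0,210,YX)])
E
```

```text
[-3.92, 0.93, 3.29, -0.971]  rows>=5.2
```

Request:
apply_moves(
  motion=[
    [-0.7, 0, 0.6, -0.16, 8],
    [-1.4, 0, 1.2, -0.33, 8],
    [-2.1, 0.3, 1.8, -0.5, 8],
    [-2.8, 0.5, 2.4, -0.66, 8],
    [-3.5, 0.8, 3, -0.83, 8],
    [-3.9, 0.9, 3.3, -0.97, 8],
    [-3.9, 0.9, 3.3, -0.97, 8],
    [-3.9, 0.9, 3.3, -0.97, 8],
    [-3.9, 0.9, 3.3, -0.97, 8],
  ],
)

```text
clock: 65.58
eef_pos: [643.4, -49.2, 212.1]
tool_rot: [-1.571, 0.0, -1.096]
force: [0.4, 1.1, -0.3]
width: 80.0
```

```bash
python3 - <<'E'
from h import *
s=ctrl.read_state();d=shot('wrist'); save(d,'w46.png'); print(inv(s['eef_pos']),s['eef_pos'][2],s['force'])
for q in ('keeper','claw_bar','claw_tab'): print([(np.round(r['location']).tolist(),np.round(inv(r['location'])),round(r['confidence'],2)) for r in ctrl.mark_of(d,q)])
for th in (0,.1,.2): print(th,proj(d,case2w(C,[(-113-62*np.sin(th),y,92-62*np.cos(th)) for y in (-17,17)])).tolist())
print(proj(d,case2w(C,[(-101,0,139),(-95,-135,186),(-95,-135,110)])))
a=cv2.imread('pics/w46.png')[130:330,20:260]; cv2.imwrite('pics/z46.png',cv2.resize(a,None,fx=3,fy=3,interpolation=2))
e=shot('scene'); save(e,'s46.png')
E
```

```text
(np.float64(-226.18565087084806), np.float64(-0.5316387854770284)) 212.08260818122412 [ 0.39254551  1.06668833 -0.32838738]
[([584.0, 62.0, 135.0], array([-100.,    1.]), 0.71)]
[([582.0, 65.0, 141.0], array([-97.,   2.]), 0.76)]
[]
0 [[180.97889368871452, 193.84910305409252], [185.50294089924185, 234.4819278819799]]
0.1 [[188.59566714711042, 193.91150862972904], [192.88312425635755, 234.57245037012856]]
0.2 [[195.92070600611692, 194.12240617316144], [199.98746454095544, 234.8777842791814]]
[[ 9.92502234e+01  2.61215794e+02]
 [-5.76597624e+01 -5.73612897e+01]
 [ 7.10798922e+01  2.59168495e-02]]
```

View pics/z46.png

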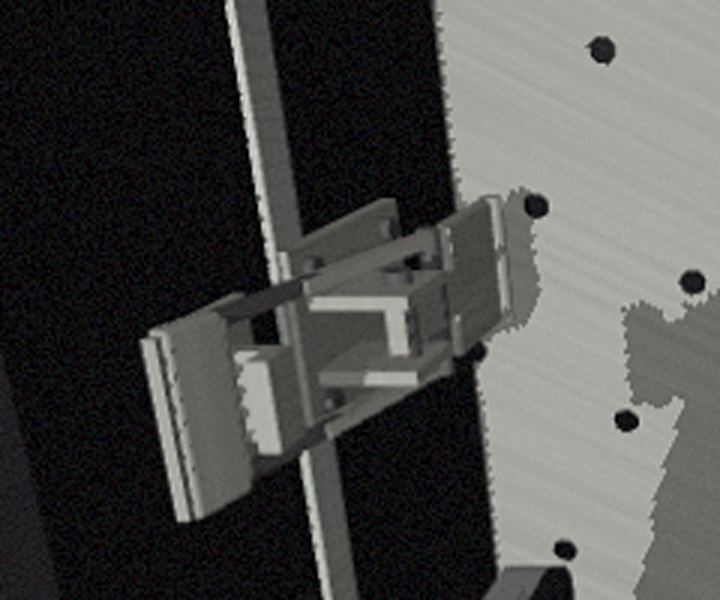

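View pics/s46.png

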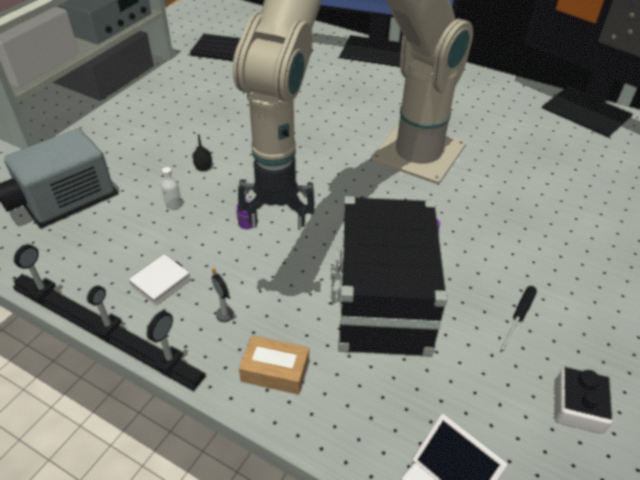

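```bash
python3 - <<'E'
from h import *
d=shot('wrist')
# scale check: pivot-plate & case bottom edge; lever tip corners and rim (case front bottom edge at z=0,x=-95)
for u,v,z in [(186,195,30),(188,237,30),(183.5,197,30)]: print(inv(atz(d,u,v,z)))
# bench line of case front at z=0: zoom (437,0)->(166,130); (497,560)->(186,317)
for u,v in [(165.7,130),(185.5,316)]: print('front',inv(atz(d,u,v,0)))
e=shot('top'); save(e,'t47.png'); cv2.imwrite('pics/z47.png',cv2.resize(cv2.imread('pics/t47.png')[140:320,170:340],None,fx=3.3,fy=3.3))
E
```

```text
(np.float64(-116.84076722252652), np.float64(-16.331876515812667))
(np.float64(-114.80313252519393), np.float64(18.948730576112414))
(np.float64(-114.66268511246251), np.float64(-14.705203398150246))
front (np.float64(-95.68925564746593), np.float64(-65.33192237949993))
front (np.float64(-94.00537192010073), np.float64(107.93775385549492))
```

View pics/z47.png

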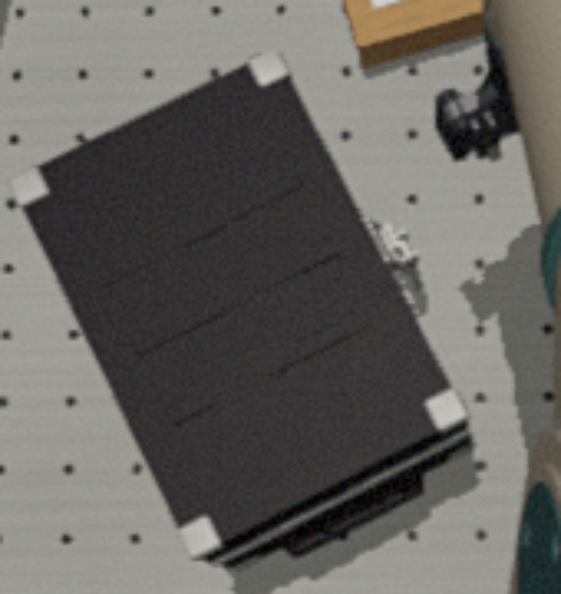

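```bash
python3 -c "
from cell import ctrl
print(ctrl.read_state()['force']); print(ctrl.finish_job())"
```

```text
[-0.13638202  0.16630322  0.94965946]
the job is handed in; nothing more can be done
None
```

The microscope optics are packed and the case is latched; I handed the job in at about 66 s of the 210 s allowed, and the hand-in gives no verdict.

**What I did:** I swapped the objectives using well b as a stopover. I put the two black eyepieces into wells b and a, and never touched the purple look-alikes. One eyepiece was knocked about 4 cm aside on the bench before I picked it up, so I measured it again first. I then swung the lid shut slowly, tipped the claw over the keeper and pushed the lever past centre. It closed the rest of the way by itself.

**Last checks:**
- **Lid:** it looks shut in the top and scene views. When I finished closing it, the top plate was at 186 mm, which is its shut height.
- **Lever:** its tip sits 115 to 117 mm in front of the case centre, where a fully closed lever would be at 115 mm. That puts it at roughly 0.01 to 0.03 rad.
- **Claw:** the network places the bar about 4 to 7 mm from the keeper seat, with an error of about 4 mm. That alone does not confirm the 7 mm limit, but the close-up shows the bar hooked behind the lip.
- **Optics:** they were standing in their wells in the last views before I closed the lid. I could not check them afterwards.
- **Bystanders:** those visible in the final scene picture are where they started. The robot was touching nothing.

**What went wrong:** three of the lever pushes stalled. The first reached about 29 N, probably a finger joint bearing on the latch near its pivot. The second reached about 13 N, probably the gripper's body against the lid. I changed the approach angle after each of these; the third reached about 14 N and ended with the lever snapping shut.

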